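# Slide a spacer plate out of its rack and stack it

## Task

The brass-coloured plate in the three-lane rack belongs on the stack begun on the small black stand. In its lane it cannot be gripped, so slide it along the lane until its end sticks out well past the open edge, grip it by that end, and lay it flat and centred on top of the brass-coloured plate on the stand, crosswise to it. Leave the blue and the silver plate in their lanes.

Things in the scene. Friction and masses are not known exactly. Their poses are not given: they have to be found in the camera images.
- gold_plate: Brass-coloured plate to move, 44 x 130 x 8 mm, 90 g, flat in one lane (it varies) of a fixed dark three-lane rack. Origin: centre of the underside, 80 mm above the bench; y along its length, x across. Its +y end (robot's left) starts 5 to 11 mm inside the lane's open mouth, where the rack ends; beyond it is free space down to 50 mm above the bench. It slides easily and tips only with over 60 mm sticking out.
- blue_plate: Blue plate in another lane, to be left alone; shape, axes, height and set-back as gold_plate. Of the lanes: they run along the plates' y at 52 mm pitch, floor 80 mm above the bench and 46 mm wide, between ribs 6 mm thick as high as the plates' tops (88 mm), so sides cannot be gripped there. The rack is 162 mm wide, 185 mm long.
- silver_plate: Silver plate in another lane, to be left alone; shape, axes, height and set-back as gold_plate. Behind each plate's -y end its lane is empty for 44 to 50 mm and open at the back: shut fingertips can be lowered there, just clear of the lane floor, to push the plate's end towards the mouth.
- stack_plate: Brass-coloured plate lying loose on the black stand: shape and axes as gold_plate, origin (underside) 30 mm above the bench, top at 38 mm. Under its middle the fixed stand has a block 40 mm (x) by 52 mm (y) on a 60 x 60 mm foot 6 mm thick. gold_plate is to lie on it, centre over centre, its y square to this plate's y.
There are look-alikes about, which are no part of the job. Leave any pink look-alike of the gold_plate alone.

How it is judged:
By the outcome, as a careful person would: the job done as asked, in the order asked, and still so for the second after the job is handed in, with the robot touching nothing.
It also fails if it takes over 48 s, if anything falls off the work surface, if the arm or the gripper's body presses on something with over 40 N, if the wrist force passes 120 N, or if a joint passes its speed limit or range.

## Robot

A 6-joint arm with a two-finger parallel gripper is mounted at the origin on the work surface; the furniture and walls round the work are solid. World frame = base frame: x ahead of the robot, y to its left, z up, the work surface at z = 0. Lengths are in m, angles in rad, forces in N, time in s.
With the tool pointing down it reaches from about 0.325 to 0.9 m from the base axis. Payload 3.5 kg.
Tool frame: the origin (TCP) lies midway between the tips of the shut fingers; the grasp point (between the pads) lies bot.grasp_offset behind it (bot.grasp_offset is the distance from the TCP to the grasp point, in m); z points along the fingers, y is the direction in which the jaws open and shut (so a half turn about z gives the same grasp; the last joint's range is limited). The gripper opens to 85 mm and grips with 20 to 120 N. Pads are 22 mm wide; open, the fingers measure 114 mm over their backs; the gripper's body (76 mm by 85 mm) begins 54 mm behind the grasp point. The pads swing forward as they close: fully open they stand 13 mm farther back than shut.
Start: joints at [-1.25, 0.276, -0.026, 1.268, 0, 1.467], TCP at [0.257, -0.57, 0.231] pointing down, gripper open.
Joint ranges: [-3.12, 3.12], [-0.85, 1.88], [-1.08, 1.24], [-1.95, 2.15], [-1.57, 1.53], [-3.14, 3.14]. Speed limits (rad/s): [2.57, 2.57, 3.14, 3.14, 3.14, 3.14].

## Interface

Orientations are given as a rotation vector (axis times angle).
In Python, from workcell import bot gives the robot as it stands.
- The arm moves only by the tool jog_arm, never from a script. Its argument "deltas" is a list of rows, each an object of numbers: "claw": the finger opening in m, from 0 to 0.0854; "dx", "dy", "dz": the shift along the tool's x, y, z in m; "ax", "ay", "az": the turn, a rotation vector about the tool's x, y, z in rad. A call has 1 to 8 rows; each row is the pose to reach, as a shift and turn from the pose commanded when the call began, along the tool's axes at that moment; what a row does not reach only later rows make up. A row lasts 1/12 s, in which the tool goes at most 41.7 mm and 7.16 degrees, less where a joint would pass 70% of its speed; a pose out of reach is approached as far as the arm can. A call with a gripper value outside its range is refused whole. The fingers move at their own pace and stop on an object; "grip_force" is the grip in N (left out, the last holds). Time passes only in rows, so rows that repeat a pose let the fingers close. It gives the time, the measured TCP pose, the force and the opening at its end, in the units of the state.
- bot.observe(): the state, without advancing time (a new reading comes with each control period).
- bot.read_camera(name): name is "scene" or "top"; returns the picture (384x512x3 uint8, blue, green, red); there is no depth.
- bot.camera_model(name): a dict with "intrinsics" (3x3 intrinsics, pixels), "origin" and "orientation" of the camera in the world. Camera axes: x right, y down, z forward; pixel columns grow to the right and rows downward; lengths in m; the calibration is good to about 2 mm. A picture is of the moment at which its call begins. camera_model takes no time and is no camera call.
- bot.job_done(): hands the job in, once; it reports no verdict.
Trained networks look in the newest picture that a camera, given by its name, has taken for a name from the list of things; names that differ only in an ending like _2 or _b are one class to them, and where a whole thing is asked for, a point or a joint stands for the part that bears it (a point fixed in the world has none). Each returns a list of dicts, best first, with "score" (0 to 1); they miss things now and then, are a little off and sometimes report something else, mostly with a low value. They report only what shows in the picture. A call takes as long as a camera call. They do not tell look-alikes from the thing itself.
- bot.recognise(camera, name): "location" ([x, y, z] in m, in world coordinates, good to about 4 mm: the middle of the surface that is visible of it).
- bot.masks_of(camera, name): "pixels" (384x512 bool, what is visible of it).
- bot.mark_of(camera, name): "location" ([x, y, z] in m, in world coordinates, good to about 4 mm: a listed point, or the origin of a listed thing).
The state is a dict: "time_s": time; "qpos": joint angles; "joint_velocities": joint speeds; "joint_efforts": joint torques, N m; "tool_pos": TCP position; "orientation": TCP orientation; "ft_force": force on the tool from outside, world axes, zero at the start; "torque": the same for the moment, N m; "width": opening from 0.0 (shut) to 1.0 (fully open).
Only numpy, scipy, OpenCV 4.12 (cv2) and the standard library are available. Lean on these libraries where they do the work, as an engineer would, in place of code of your own. Each camera call takes 0.05 s, during which the arm holds its last target.

## Working session

There is one attempt and no reset: what is moved stays moved. The work goes in short steps, Python scripts to look and compute and a tool call to move; the robot and the scene stay as the last step left them, time stands still between calls to the robot, and variables do not carry over. Pictures are saved under pics/ and viewed, and the job is handed in when it is done.

Besides the shell and the picture viewer there is one more tool, called after "Call:" as name(argument=value, ...), one argument or row to a line, values as JSON. jog_arm: Moves the arm, as the interface text tells. Its arguments: {"type":"object","properties":{"deltas":{"type":"array","items":{"type":"object","properties":{"claw":{"type":"number"},"dx":{"type":"number"},"dy":{"type":"number"},"dz":{"type":"number"},"ax":{"type":"number"},"ay":{"type":"number"},"az":{"type":"number"}}}},"grip_force":{"type":"number"}},"required":["deltas"]}

```bash
mkdir -p pics; cat > h.py <<'E'
import numpy as np,cv2
from workcell import bot
from scipy.spatial.transform import Rotation as R
E
python3 - <<'E'
from h import *
print(bot.observe(), bot.grasp_offset)
for n in ("scene","top"):
    im=bot.read_camera(n); cv2.imwrite(f"pics/{n}0.png",im); print(n,bot.camera_model(n))
    for o in ("gold_plate","stack_plate","blue_plate","silver_plate"):
        print(n,o,[(np.round(d["location"],3),round(d["score"],2)) for d in bot.mark_of(n,o)])
print(bot.observe()["time_s"])
E
```

```text
{'time_s': 0.0, 'qpos': array([-1.25036694e+00,  2.77130306e-01, -2.78734124e-02,  1.26799795e+00,
       -6.66379176e-06,  1.46738410e+00]), 'joint_velocities': array([-0.0003258 ,  0.00013385,  0.00075182,  0.00128362,  0.00107029,
        0.00021796]), 'joint_efforts': array([ 1.22734091e-03, -4.45505691e+01,  2.95205891e+01,  1.63582462e-02,
        1.08221229e-05, -6.96606676e-06]), 'tool_pos': array([ 0.25677841, -0.56896866,  0.23016489]), 'orientation': array([-3.06916850e+00, -6.60335708e-01,  3.85289381e-04]), 'ft_force': array([ 0.57807162, -0.39155018, -1.07948991]), 'torque': array([-0.02510833,  0.05420851,  0.03335848]), 'width': 0.9992497964808017} 0.0187
scene {'intrinsics': array([[420.60373123,   0.        , 255.03378121],
       [  0.        , 420.60373123, 190.89790417],
       [  0.        ,   0.        ,   1.        ]]), 'origin': array([-0.32224178, -1.16805931,  0.96300645]), 'orientation': array([-2.09924237,  0.71525337, -0.40007019])}
scene gold_plate [(array([ 0.555, -0.603, -0.   ]), 0.74), (array([ 0.495, -0.093,  0.079]), 0.6)]
scene stack_plate [(array([0.45 , 0.192, 0.026]), 0.57)]
scene blue_plate [(array([ 0.54 , -0.084,  0.085]), 0.71), (array([ 0.49 , -0.094,  0.079]), 0.49)]
scene silver_plate [(array([ 0.436, -0.091,  0.082]), 0.54)]
top {'intrinsics': array([[478.47810379,   0.        , 257.86092948],
       [  0.        , 478.47810379, 196.46301118],
       [  0.        ,   0.        ,   1.        ]]), 'origin': array([ 0.14882209, -0.19714884,  1.84315712]), 'orientation': array([-2.10497665,  2.14385687, -0.19464325])}
top gold_plate [(array([ 0.557, -0.608,  0.001]), 0.8), (array([ 0.49 , -0.09 ,  0.079]), 0.62)]
top stack_plate [(array([0.448, 0.192, 0.028]), 0.74)]
top blue_plate [(array([ 0.543, -0.081,  0.083]), 0.73), (array([ 0.488, -0.089,  0.078]), 0.63)]
top silver_plate [(array([ 0.438, -0.093,  0.079]), 0.76)]
0.5
```

View pics/scene0.png

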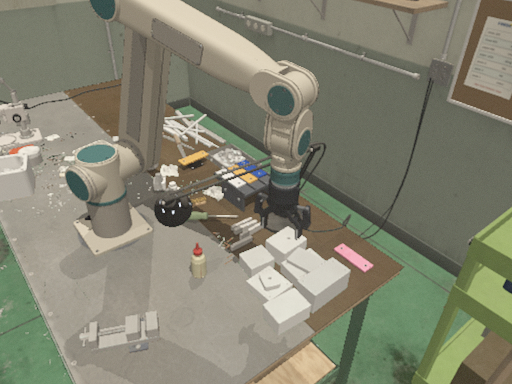

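View pics/top0.png

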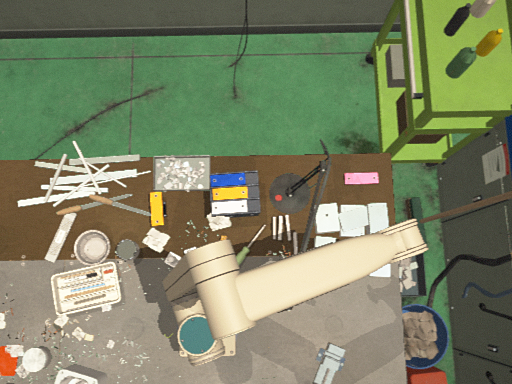

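```bash
cat >> h.py <<'E'
def cam(n):
    c=bot.camera_model(n); return c["intrinsics"],c["origin"],R.from_rotvec(c["orientation"]).as_matrix()
def back(n,uv,z):
    K,o,M=cam(n); uv=np.atleast_2d(uv).astype(float)
    d=(np.c_[uv,np.ones(len(uv))]@np.linalg.inv(K).T)@M.T
    return o+d*((z-o[2])/d[:,2])[:,None]
def proj(n,P):
    K,o,M=cam(n); p=(np.atleast_2d(P)-o)@M@K.T; return p[:,:2]/p[:,2:]
E
python3 - <<'E'
from h import *
im=cv2.imread("pics/top0.png"); c=im[150:250,140:340]; cv2.imwrite("pics/c1.png",cv2.resize(c,None,fx=4,fy=4,interpolation=cv2.INTER_CUBIC))
im=cv2.imread("pics/scene0.png"); c=im[120:260,140:340]; cv2.imwrite("pics/c2.png",cv2.resize(c,None,fx=4,fy=4,interpolation=cv2.INTER_CUBIC))
hsv=cv2.cvtColor(cv2.imread("pics/top0.png"),cv2.COLOR_BGR2HSV)
m=cv2.inRange(hsv,(15,140,120),(35,255,255)); n,l,s,ce=cv2.connectedComponentsWithStats(m)
for i in range(1,n):
    if s[i,4]>150:
        r=cv2.minAreaRect(np.argwhere(l==i)[:,::-1].astype(np.float32)); print(s[i],ce[i],r)
        for z in (.088,.038): print(z,back("top",r[0],z)[0].round(4), back("top",cv2.boxPoints(r),z).round(3).tolist())
E
```

```text
[476  28  28  29 303] [492.32673267  40.21452145] ((489.75006103515625, 41.25), (15.55634880065918, 34.64822769165039), 45.0)
0.088 [ 1.0841 -1.1285  0.088 ] [[1.057, -1.055, 0.088], [1.16, -1.164, 0.088], [1.112, -1.202, 0.088], [1.009, -1.094, 0.088]]
0.038 [ 1.1107 -1.1551  0.038 ] [[1.082, -1.08, 0.038], [1.189, -1.191, 0.038], [1.139, -1.231, 0.038], [1.034, -1.12, 0.038]]
[212 186  36  15 406] [229.57635468 192.7955665 ] ((229.63197326660156, 192.84771728515625), (12.040751457214355, 35.196041107177734), 85.91438293457031)
0.088 [ 0.491  -0.0928  0.088 ] [[0.51, -0.026, 0.088], [0.518, -0.157, 0.088], [0.472, -0.16, 0.088], [0.465, -0.029, 0.088]]
0.038 [ 0.5007 -0.0898  0.038 ] [[0.521, -0.021, 0.038], [0.528, -0.156, 0.038], [0.481, -0.159, 0.038], [0.474, -0.024, 0.038]]
[149 191  15  36 422] [156.2985782  208.66113744] ((156.4571990966797, 208.31520080566406), (34.99421691894531, 12.974684715270996), 86.42366790771484)
0.088 [0.4375 0.1796 0.088 ] [[0.503, 0.209, 0.088], [0.505, 0.161, 0.088], [0.373, 0.15, 0.088], [0.371, 0.198, 0.088]]
0.038 [0.4457 0.1903 0.038 ] [[0.513, 0.221, 0.038], [0.515, 0.171, 0.038], [0.38, 0.16, 0.038], [0.377, 0.209, 0.038]]
```

View pics/c1.png

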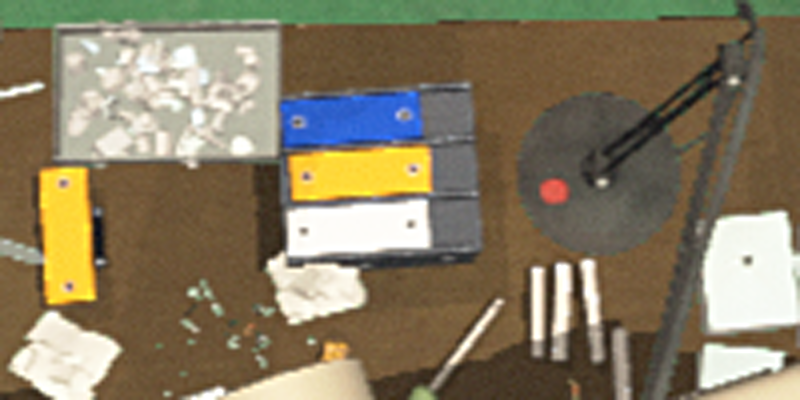

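View pics/c2.png

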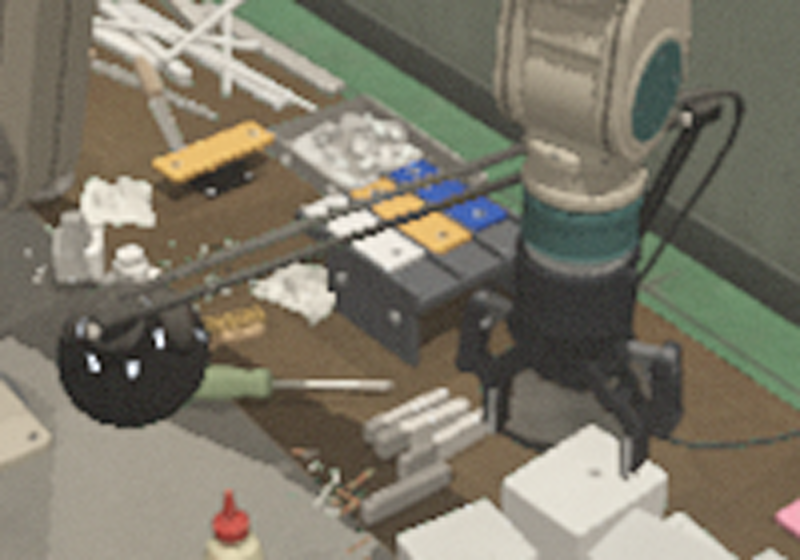

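```bash
python3 - <<'E'
from h import *
def ray(n,uv):
    K,o,M=cam(n); d=M@np.linalg.inv(K)@np.array([uv[0],uv[1],1.]); return o,d/np.linalg.norm(d)
def plane(n,a,b):
    o,d1=ray(n,a);_,d2=ray(n,b); nn=np.cross(d1,d2); return nn/np.linalg.norm(nn),o
def tri(a,b):
    o1,d1=ray("top",a);o2,d2=ray("scene",b)
    A=np.c_[d1,-d2]; t=np.linalg.lstsq(A,o2-o1,rcond=None)[0]
    p,q=o1+t[0]*d1,o2+t[1]*d2; return (p+q)/2,np.linalg.norm(p-q)
# upper rod top: from c1 crop (740,80)->(655,395) centre ; 
t0=(140+738/4,150+90/4); t1=(140+657/4,150+390/4)
print("elbow",tri(t0,(140+705/4,120+108/4)))
nn,o=plane("top",t0,t1)
for s in ((140+705/4,120+108/4),(140+520/4,120+165/4),(140+400/4,120+212/4),(140+250/4,120+268/4),(140+100/4,120+325/4),(172,207)):
    oo,d=ray("scene",s); t=((o-oo)@nn)/(d@nn); print(s,(oo+t*d).round(3))
print("base red",back("top",(140+553/4,150+190/4),.03))
print("rack corners",back("top",[(140+280/4,150+95/4),(140+470/4,150+85/4),(140+482/4,150+248/4),(140+287/4,150+262/4)],.088).round(3))
print("tray",back("top",[(140+280/4,150+25/4),(140+280/4,150+160/4),(140+55/4,150+160/4)],.05).round(3))
E
python3 - <<'E'
import cv2
im=cv2.imread("pics/top0.png"); cv2.imwrite("pics/c3.png",cv2.resize(im[130:330,160:440],None,fx=2.8,fy=2.8,interpolation=cv2.INTER_CUBIC))
E
```

```text
elbow (array([ 0.51000227, -0.41993877,  0.34188586]), np.float64(0.018521033606027235))
(316.25, 147.0) [ 0.523 -0.42   0.34 ]
(270.0, 161.25) [ 0.378 -0.377  0.32 ]
(240.0, 173.0) [ 0.288 -0.351  0.3  ]
(202.5, 187.0) [ 0.18  -0.319  0.278]
(165.0, 201.25) [ 0.075 -0.288  0.256]
(172, 207) [ 0.091 -0.295  0.232]
base red [[ 0.48056901 -0.27651862  0.03      ]]
rack corners [[ 0.566 -0.019  0.088]
 [ 0.572 -0.198  0.088]
 [ 0.417 -0.207  0.088]
 [ 0.407 -0.026  0.088]]
tray [[ 0.644 -0.016  0.05 ]
 [ 0.511 -0.016  0.05 ]
 [ 0.515  0.2    0.05 ]]
```

View pics/c3.png

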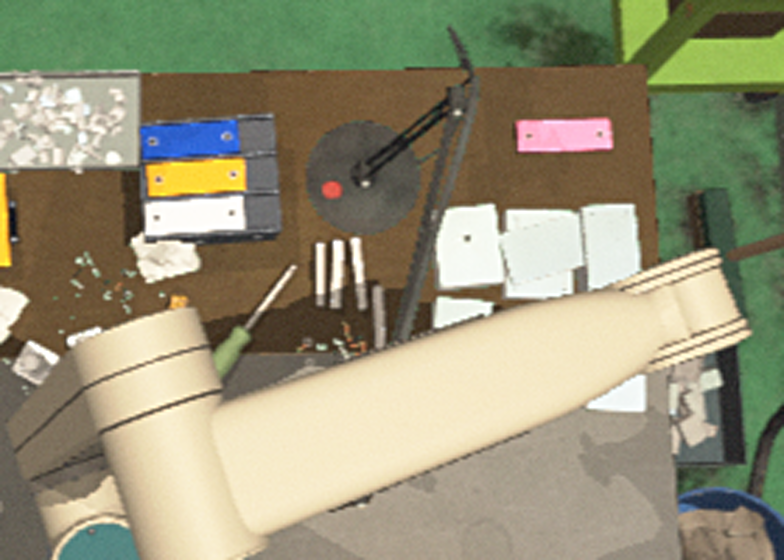

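```bash
cat >> h.py <<'E'
def plates(img,n="top"):
    """gold-ish blobs: subpixel PCA through world plane"""
    hsv=cv2.cvtColor(img,cv2.COLOR_BGR2HSV); out=[]
    big=cv2.resize(img,None,fx=4,fy=4,interpolation=cv2.INTER_LINEAR); hsv=cv2.cvtColor(big,cv2.COLOR_BGR2HSV)
    for nm,lo,hi in (("gold",(14,120,90),(35,255,255)),("blue",(108,140,60),(130,255,255))):
        m=cv2.inRange(hsv,lo,hi); m=cv2.morphologyEx(m,cv2.MORPH_CLOSE,np.ones((15,15)))
        k,l,s,ce=cv2.connectedComponentsWithStats(m)
        for i in range(1,k):
            if 3500<s[i,4]<14000:
                p=(np.argwhere(l==i)[:,::-1]-1.5)/4.
                if p[:,1].mean()<150 or p[:,1].mean()>250: continue
                z=.038 if p[:,0].mean()<180 else .088
                w=back(n,p,z)[:,:2]; c=w.mean(0); e,v=np.linalg.eigh(np.cov((w-c).T)); d=v[:,1]; d=d*np.sign(d[1] if abs(d[1])>.7 else d[0])
                q=(w-c)@np.c_[v[:,0],d]; L=np.sqrt(12*e)
                out.append((nm,z,c.round(4),np.degrees(np.arctan2(d[1],d[0])).round(2),L.round(4),np.ptp(q,axis=0).round(4)))
    return out
E
python3 - <<'E'
from h import *
for p in plates(cv2.imread("pics/top0.png")): print(p)
E
```

```text
('gold', 0.088, array([ 0.4912, -0.0924]), np.float64(92.71), array([0.0469, 0.1325]), array([0.0481, 0.134 ]))
('blue', 0.088, array([ 0.5425, -0.0849]), np.float64(93.1), array([0.0447, 0.1296]), array([0.0452, 0.1306]))
```

```bash
cat >> h.py <<'E'
def go(p,yawdeg=None):
    """deltas for target TCP p with tool vertical, tool y at yawdeg (world)"""
    s=bot.observe(); M=R.from_rotvec(s["orientation"]).as_matrix()
    d=M.T@(np.array(p)-s["tool_pos"])
    print("from",s["tool_pos"].round(4),"yaw",np.degrees(np.arctan2(M[1,1],M[0,1])).round(2),"tilt",M[2].round(4),"F",s["ft_force"].round(1),"w",round(s["width"],3),"t",s["time_s"])
    a=np.zeros(3)
    if yawdeg is not None:
        t=np.radians(yawdeg); y=np.array([np.cos(t),np.sin(t),0]); z=np.array([0,0,-1.]); T=np.c_[np.cross(y,z),y,z]
        a=R.from_matrix(M.T@T).as_rotvec()
    print("d",d.round(4),"a",a.round(4),"n",np.linalg.norm(d)/.0417,np.degrees(np.linalg.norm(a))/7.16)
E
python3 - <<'E'
from h import *
go((.257,-.57,.47)); go((.493,-.183,.47),2.9); go((.493,-.183,.47),-177.1)
E
```

```text
from [ 0.257  -0.5697  0.2313] yaw -65.72 tilt [ 0.e+00 -1.e-04 -1.e+00] F [ 0.  -0.2 -0.2] w 0.997 t 0.5
d [-1.000e-04  3.000e-04 -2.387e-01] a [0. 0. 0.] n 5.725063335839801 0.0
from [ 0.257  -0.5697  0.2313] yaw -65.72 tilt [ 0.e+00 -1.e-04 -1.e+00] F [ 0.  -0.2 -0.2] w 0.997 t 0.5
d [ 0.3741 -0.2554 -0.2387] a [-1.0000e-04 -1.0000e-04 -1.1976e+00] n 12.279425664863655 9.583310730044591
from [ 0.257  -0.5697  0.2313] yaw -65.72 tilt [ 0.e+00 -1.e-04 -1.e+00] F [ 0.  -0.2 -0.2] w 0.997 t 0.5
d [ 0.3741 -0.2554 -0.2387] a [-1.000e-04  1.000e-04  1.944e+00] n 12.279425664863655 15.556354143265398
```

Call:
jog_arm(
  deltas=[
    {"dz": -0.04, "claw": 0},
    {"dz": -0.08, "claw": 0},
    {"dz": -0.12, "claw": 0},
    {"dz": -0.16, "claw": 0},
    {"dz": -0.2, "claw": 0},
    {"dz": -0.24, "claw": 0},
    {"dz": -0.24, "claw": 0},
    {"dz": -0.24, "claw": 0},
  ],
)

```text
$.deltas[0]: bad value
```

```bash
python3 - <<'E'
from h import *
go((.495,-.18,.47),2.9);print(bot.observe()["qpos"].round(3))
E
```

```text
from [ 0.257  -0.5697  0.2313] yaw -65.72 tilt [ 0.e+00 -1.e-04 -1.e+00] F [ 0.  -0.2 -0.2] w 0.997 t 0.5
d [ 0.3772 -0.2573 -0.2387] a [-1.0000e-04 -1.0000e-04 -1.1976e+00] n 12.355922096588412 9.583310730044591
[-1.25   0.276 -0.026  1.268  0.     1.467]
```

Call:
jog_arm(
  deltas=[
    {"dx": 0, "dy": 0, "dz": -0.04, "ax": 0, "ay": 0, "az": 0, "claw": 0.0},
    {"dx": 0, "dy": 0, "dz": -0.08, "ax": 0, "ay": 0, "az": 0, "claw": 0.0},
    {"dx": 0, "dy": 0, "dz": -0.12, "ax": 0, "ay": 0, "az": 0, "claw": 0.0},
    {"dx": 0, "dy": 0, "dz": -0.16, "ax": 0, "ay": 0, "az": 0, "claw": 0.0},
    {"dx": 0, "dy": 0, "dz": -0.2, "ax": 0, "ay": 0, "az": 0, "claw": 0.0},
    {"dx": 0, "dy": 0, "dz": -0.24, "ax": 0, "ay": 0, "az": 0, "claw": 0.0},
    {"dx": 0, "dy": 0, "dz": -0.24, "ax": 0, "ay": 0, "az": 0, "claw": 0.0},
  ],
)

```text
time_s: 1.08
tool_pos: [0.2576, -0.5715, 0.4815]
orientation: [3.056, 0.657, 0.003]
ft_force: [0.3, -0.2, 0.2]
width: 0.007
```

```bash
python3 - <<'E'
from h import *
go((.495,-.18,.47),2.9);print(bot.observe()["qpos"].round(3))
E
```

```text
from [ 0.2576 -0.5715  0.4815] yaw -65.72 tilt [-0.0016  0.0158 -0.9999] F [ 0.3 -0.2  0.2] w 0.007 t 1.0833
d [ 0.3774 -0.2594  0.0068] a [ 0.0129  0.0109 -1.1976] n 10.983130764068642 9.584247708706744
[-1.25   0.26   0.468  1.763  0.     1.467]
```

Call:
jog_arm(
  deltas=[
    {"dx": 0.031, "dy": -0.021, "dz": 0, "ax": 0, "ay": 0, "az": -0.1, "claw": 0.0},
    {"dx": 0.062, "dy": -0.042, "dz": 0, "ax": 0, "ay": 0, "az": -0.2, "claw": 0.0},
    {"dx": 0.093, "dy": -0.063, "dz": 0, "ax": 0, "ay": 0, "az": -0.3, "claw": 0.0},
    {"dx": 0.124, "dy": -0.084, "dz": 0, "ax": 0, "ay": 0, "az": -0.4, "claw": 0.0},
    {"dx": 0.155, "dy": -0.105, "dz": 0, "ax": 0, "ay": 0, "az": -0.5, "claw": 0.0},
    {"dx": 0.186, "dy": -0.126, "dz": 0, "ax": 0, "ay": 0, "az": -0.6, "claw": 0.0},
    {"dx": 0.217, "dy": -0.147, "dz": 0, "ax": 0, "ay": 0, "az": -0.7, "claw": 0.0},
    {"dx": 0.248, "dy": -0.168, "dz": 0, "ax": 0, "ay": 0, "az": -0.8, "claw": 0.0},
  ],
)

```text
time_s: 1.75
tool_pos: [0.4145, -0.3129, 0.4713]
orientation: [2.567, 1.81, 0.0]
ft_force: [1.4, -1.2, -0.5]
width: 0.001
```

```bash
python3 - <<'E'
from h import *
go((.496,-.182,.47),2.9);print(bot.observe()["qpos"].round(3))
E
```

```text
from [ 0.4145 -0.3129  0.4713] yaw -19.62 tilt [-2.e-04  6.e-04 -1.e+00] F [ 1.4 -1.2 -0.5] w 0.001 t 1.75
d [0.1506 0.0328 0.0013] a [ 6.00e-04  3.00e-04 -3.93e-01] n 3.6973702622525364 3.1446823087834415
[-0.771  0.06   0.211  1.721  0.     1.142]
```

Call:
jog_arm(
  deltas=[
    {"dx": 0.038, "dy": 0.008, "dz": 0, "ax": 0, "ay": 0, "az": -0.1, "claw": 0.0},
    {"dx": 0.076, "dy": 0.0165, "dz": 0, "ax": 0, "ay": 0, "az": -0.2, "claw": 0.0},
    {"dx": 0.113, "dy": 0.0247, "dz": 0, "ax": 0, "ay": 0, "az": -0.3, "claw": 0.0},
    {"dx": 0.1506, "dy": 0.0328, "dz": 0, "ax": 0, "ay": 0, "az": -0.393, "claw": 0.0},
    {"dx": 0.1506, "dy": 0.0328, "dz": 0, "ax": 0, "ay": 0, "az": -0.393, "claw": 0.0},
    {"dx": 0.1506, "dy": 0.0328, "dz": 0, "ax": 0, "ay": 0, "az": -0.393, "claw": 0.0},
  ],
)

```text
time_s: 2.25
tool_pos: [0.4967, -0.1824, 0.4711]
orientation: [-2.166, -2.276, 0.0]
ft_force: [-0.4, -0.3, 0.0]
width: -0.003
```

```bash
python3 - <<'E'
from h import *
im=bot.read_camera("scene"); cv2.imwrite("pics/s1.png",cv2.resize(im[60:300,60:380],None,fx=2.5,fy=2.5))
im=bot.read_camera("top"); cv2.imwrite("pics/t1.png",cv2.resize(im[130:330,110:380],None,fx=2.8,fy=2.8))
for p in plates(im): print(p)
go((.496,-.182,.20),2.9);print(bot.observe()["qpos"].round(3))
E
```

```text
('gold', 0.038, array([0.4414, 0.1658]), np.float64(-14.05), array([0.1103, 0.139 ]), array([0.1327, 0.1615]))
('gold', 0.088, array([ 0.3054, -0.47  ]), np.float64(90.52), array([0.0759, 0.2604]), array([0.1032, 0.2316]))
from [ 0.4958 -0.1844  0.4712] yaw 2.61 tilt [-4.e-04 -4.e-04 -1.e+00] F [-0.7  0.  -0.7] w 0.002 t 2.35
d [0.0025 0.0004 0.2712] a [-0.0004  0.0004 -0.0051] n 6.503152372271171 0.040850642517609524
[-4.780e-01  7.800e-02  2.300e-01  1.723e+00 -1.000e-03  1.047e+00]
```

View pics/s1.png

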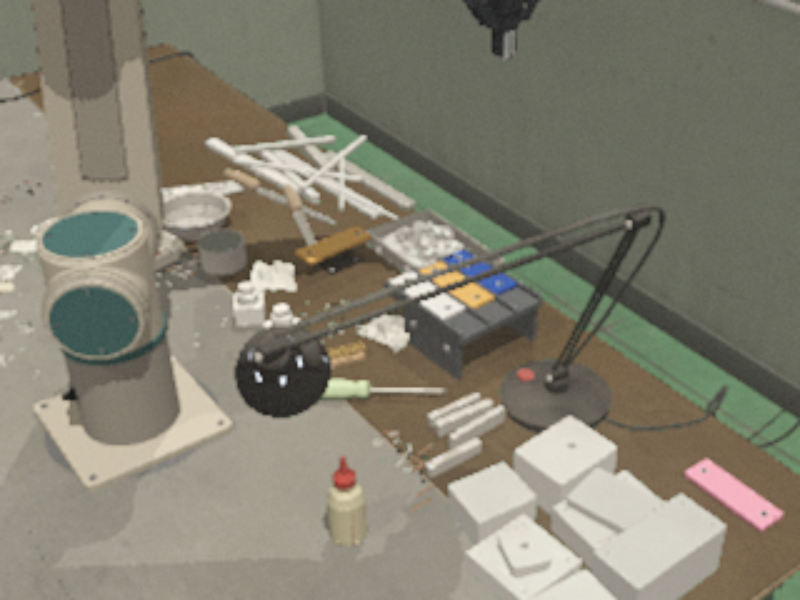

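View pics/t1.png

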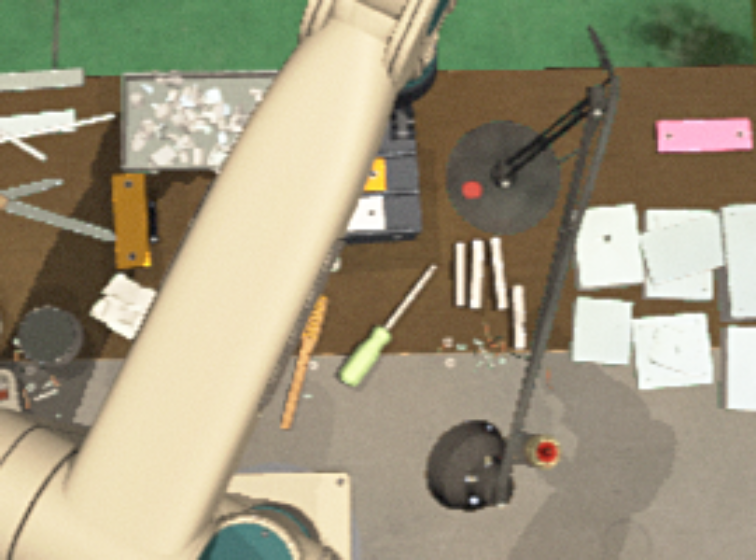

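Call:
jog_arm(
  deltas=[
    {"dx": 0, "dy": 0, "dz": 0.04, "ax": 0, "ay": 0, "az": 0, "claw": 0.0},
    {"dx": 0, "dy": 0, "dz": 0.08, "ax": 0, "ay": 0, "az": 0, "claw": 0.0},
    {"dx": 0, "dy": 0, "dz": 0.12, "ax": 0, "ay": 0, "az": 0, "claw": 0.0},
    {"dx": 0, "dy": 0, "dz": 0.16, "ax": 0, "ay": 0, "az": 0, "claw": 0.0},
    {"dx": 0, "dy": 0, "dz": 0.2, "ax": 0, "ay": 0, "az": 0, "claw": 0.0},
    {"dx": 0, "dy": 0, "dz": 0.24, "ax": 0, "ay": 0, "az": 0, "claw": 0.0},
    {"dx": 0, "dy": 0, "dz": 0.27, "ax": 0, "ay": 0, "az": 0, "claw": 0.0},
    {"dx": 0, "dy": 0, "dz": 0.27, "ax": 0, "ay": 0, "az": 0, "claw": 0.0},
  ],
)

```text
time_s: 3.02
tool_pos: [0.49, -0.1831, 0.194]
orientation: [-2.164, -2.258, 0.007]
ft_force: [-1.7, 0.2, -0.0]
width: -0.001
```

Call:
jog_arm(
  deltas=[
    {"dx": 0, "dy": 0, "dz": 0.03, "ax": 0, "ay": 0, "az": 0, "claw": 0.0},
    {"dx": 0, "dy": 0, "dz": 0.06, "ax": 0, "ay": 0, "az": 0, "claw": 0.0},
    {"dx": 0, "dy": 0, "dz": 0.085, "ax": 0, "ay": 0, "az": 0, "claw": 0.0},
    {"dx": 0, "dy": 0, "dz": 0.085, "ax": 0, "ay": 0, "az": 0, "claw": 0.0},
    {"dx": 0, "dy": 0, "dz": 0.085, "ax": 0, "ay": 0, "az": 0, "claw": 0.0},
  ],
)

```text
time_s: 3.43
tool_pos: [0.4957, -0.1851, 0.1171]
orientation: [-2.171, -2.269, 0.001]
ft_force: [0.4, 0.3, 0.5]
width: -0.0
```

```bash
python3 - <<'E'
from h import *
im=bot.read_camera("scene"); cv2.imwrite("pics/s2.png",cv2.resize(im[120:240,180:340],None,fx=5,fy=5,interpolation=cv2.INTER_CUBIC))
im=bot.read_camera("top"); cv2.imwrite("pics/t2.png",cv2.resize(im[150:270,120:280],None,fx=5,fy=5))
go((.496,-.182,.084),2.9)
# where sits tip at lane plane
print(proj("scene",[[.496,-.182,.115]]),proj("top",[[.496,-.182,.115]]))
E
```

```text
from [ 0.4978 -0.1857  0.1191] yaw 2.57 tilt [-0.0022  0.0037 -1.    ] F [ 0.3 -0.9  0.4] w 0.0 t 3.5333
d [ 0.0039 -0.0018  0.0351] a [ 0.0037  0.0022 -0.0058] n 0.8476448163641475 0.05774391142522109
[[257.92607563 176.87937594]] [[253.38780771 189.67867059]]
```

View pics/s2.png

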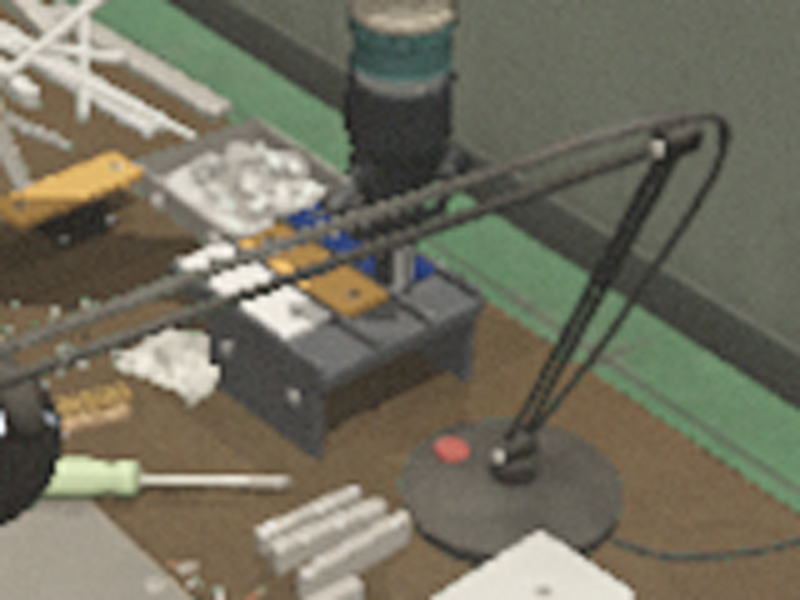

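View pics/t2.png

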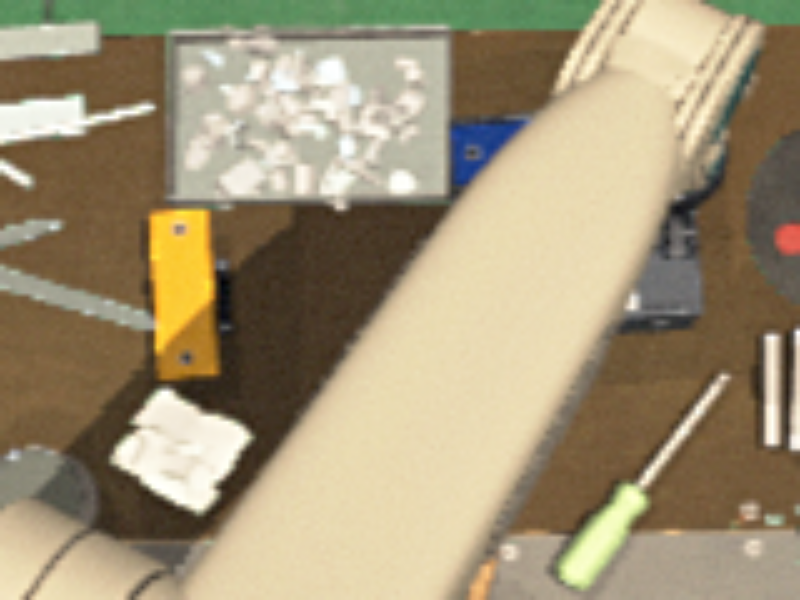

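Call:
jog_arm(
  deltas=[
    {"dx": 0, "dy": -0.001, "dz": 0.012, "ax": 0, "ay": 0, "az": -0.005, "claw": 0.0},
    {"dx": 0, "dy": -0.001, "dz": 0.024, "ax": 0, "ay": 0, "az": -0.005, "claw": 0.0},
    {"dx": 0, "dy": -0.001, "dz": 0.032, "ax": 0, "ay": 0, "az": -0.005, "claw": 0.0},
    {"dx": 0, "dy": -0.001, "dz": 0.032, "ax": 0, "ay": 0, "az": -0.005, "claw": 0.0},
    {"dx": 0, "dy": -0.001, "dz": 0.032, "ax": 0, "ay": 0, "az": -0.005, "claw": 0.0},
    {"dx": 0, "dy": -0.001, "dz": 0.032, "ax": 0, "ay": 0, "az": -0.005, "claw": 0.0},
  ],
)

```text
time_s: 4.03
tool_pos: [0.496, -0.1847, 0.0856]
orientation: [2.163, 2.276, 0.001]
ft_force: [0.0, -0.1, -0.0]
width: -0.001
```

```bash
python3 - <<'E'
from h import *
go((.496,-.182,.084),2.9)
E
```

```text
from [ 0.496  -0.1847  0.0856] yaw 2.92 tilt [-0.0011  0.0018 -1.    ] F [ 0.  -0.1 -0. ] w -0.001 t 4.0333
d [0.0027 0.0001 0.0016] a [0.0018 0.0011 0.0004] n 0.07501832703147547 0.017382103779685007
```

Call:
jog_arm(
  deltas=[
    {"dx": 0, "dy": 0, "dz": 0.002, "ax": 0, "ay": 0, "az": 0, "claw": 0.0},
    {"dx": 0.006, "dy": 0, "dz": 0.002, "ax": 0, "ay": 0, "az": 0, "claw": 0.0},
    {"dx": 0.012, "dy": 0, "dz": 0.002, "ax": 0, "ay": 0, "az": 0, "claw": 0.0},
    {"dx": 0.018, "dy": 0, "dz": 0.002, "ax": 0, "ay": 0, "az": 0, "claw": 0.0},
    {"dx": 0.024, "dy": 0, "dz": 0.002, "ax": 0, "ay": 0, "az": 0, "claw": 0.0},
    {"dx": 0.03, "dy": 0, "dz": 0.002, "ax": 0, "ay": 0, "az": 0, "claw": 0.0},
    {"dx": 0.036, "dy": 0, "dz": 0.002, "ax": 0, "ay": 0, "az": 0, "claw": 0.0},
    {"dx": 0.042, "dy": 0, "dz": 0.002, "ax": 0, "ay": 0, "az": 0, "claw": 0.0},
  ],
)

```text
time_s: 4.7
tool_pos: [0.493, -0.1416, 0.0825]
orientation: [2.163, 2.277, -0.0]
ft_force: [0.6, -1.2, 0.7]
width: -0.001
```

```bash
python3 - <<'E'
from h import *
im=bot.read_camera("scene"); cv2.imwrite("pics/s3.png",cv2.resize(im[120:240,180:340],None,fx=5,fy=5,interpolation=cv2.INTER_CUBIC))
im=bot.read_camera("top"); cv2.imwrite("pics/t3.png",cv2.resize(im[150:270,120:280],None,fx=5,fy=5))
go((.493,-.115,.084),2.9)
E
```

```text
from [ 0.4926 -0.141   0.0822] yaw 2.99 tilt [ 9.e-04 -4.e-04 -1.e+00] F [-0.6  0.5 -0.9] w 0.0 t 4.8
d [ 0.0259  0.0018 -0.0018] a [-0.0004 -0.0009  0.0017] n 0.6240836762801059 0.015239799210491635
```

View pics/s3.png

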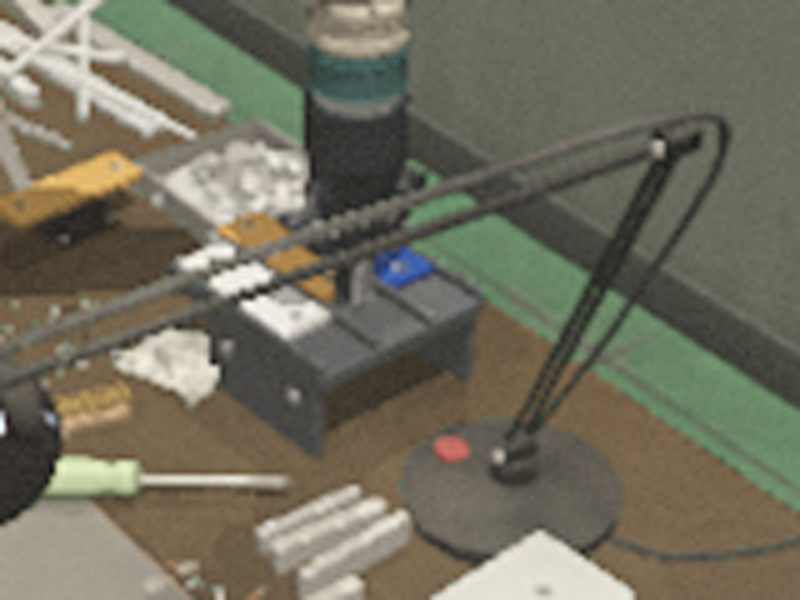

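View pics/t3.png

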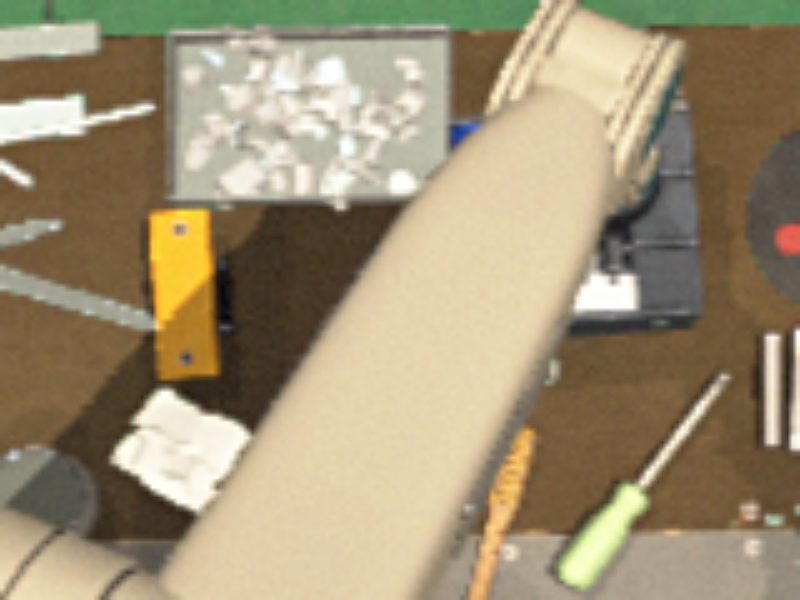

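```bash
python3 - <<'E'
from h import *
f=lambda a:(180+a[0]/5,120+a[1]/5)
print(back("scene",[f((218,228)),f((258,212)),f((335,300))],.088).round(4))
for y in (0,.01,.02,.03): print(y,[(p-[180,120])*5 for p in proj("scene",[[.463,y,.088],[.507,y+.002,.088]])])
E
```

```text
[[ 0.4636 -0.0088  0.088 ]
 [ 0.5028 -0.0078  0.088 ]
 [ 0.4761 -0.1429  0.088 ]]
0 [array([210.93548197, 223.45846424]), array([255.10775277, 205.11058082])]
0.01 [array([203.68565736, 218.02963762]), array([247.7954542 , 199.82814279])]
0.02 [array([196.4908772 , 212.64202949]), array([240.53788515, 194.58524162])]
0.03 [array([189.35051698, 207.2951722 ]), array([233.33443347, 189.38143508])]
```

Call:
jog_arm(
  deltas=[
    {"dx": 0.006, "dy": 0, "dz": -0.001, "ax": 0, "ay": 0, "az": 0, "claw": 0.0},
    {"dx": 0.012, "dy": 0, "dz": -0.001, "ax": 0, "ay": 0, "az": 0, "claw": 0.0},
    {"dx": 0.018, "dy": 0, "dz": -0.001, "ax": 0, "ay": 0, "az": 0, "claw": 0.0},
    {"dx": 0.023, "dy": 0, "dz": -0.001, "ax": 0, "ay": 0, "az": 0, "claw": 0.0},
    {"dx": 0.028, "dy": 0, "dz": -0.001, "ax": 0, "ay": 0, "az": 0, "claw": 0.0},
    {"dx": 0.031, "dy": 0, "dz": -0.001, "ax": 0, "ay": 0, "az": 0, "claw": 0.0},
    {"dx": 0.033, "dy": 0, "dz": -0.001, "ax": 0, "ay": 0, "az": 0, "claw": 0.0},
    {"dx": 0.034, "dy": 0, "dz": -0.001, "ax": 0, "ay": 0, "az": 0, "claw": 0.0},
  ],
)

```text
time_s: 5.47
tool_pos: [0.4912, -0.108, 0.0833]
orientation: [2.164, 2.278, -0.0]
ft_force: [0.4, -0.8, 0.8]
width: 0.001
```

```bash
python3 - <<'E'
from h import *
im=bot.read_camera("scene"); cv2.imwrite("pics/s4.png",cv2.resize(im[140:220,180:287],None,fx=7.4,fy=7.4,interpolation=cv2.INTER_CUBIC))
go((.493,-.107,.084),2.9)
for y in (.01,.02,.03,.04): print(y,[((p-[180,140])*7.4).round() for p in proj("scene",[[.463,y,.088],[.507,y+.002,.088]])])
E
```

```text
from [ 0.4911 -0.1079  0.0833] yaw 2.94 tilt [ 2.e-04  0.e+00 -1.e+00] F [ 0.  -1.  -0.7] w -0.001 t 5.5167
d [ 0.0008  0.0019 -0.0007] a [ 0.     -0.0002  0.0007] n 0.0520275151855176 0.005970320558171145
0.01 [array([301., 175.]), array([367., 148.])]
0.02 [array([291., 167.]), array([356., 140.])]
0.03 [array([280., 159.]), array([345., 132.])]
0.04 [array([270., 151.]), array([335., 125.])]
```

View pics/s4.png

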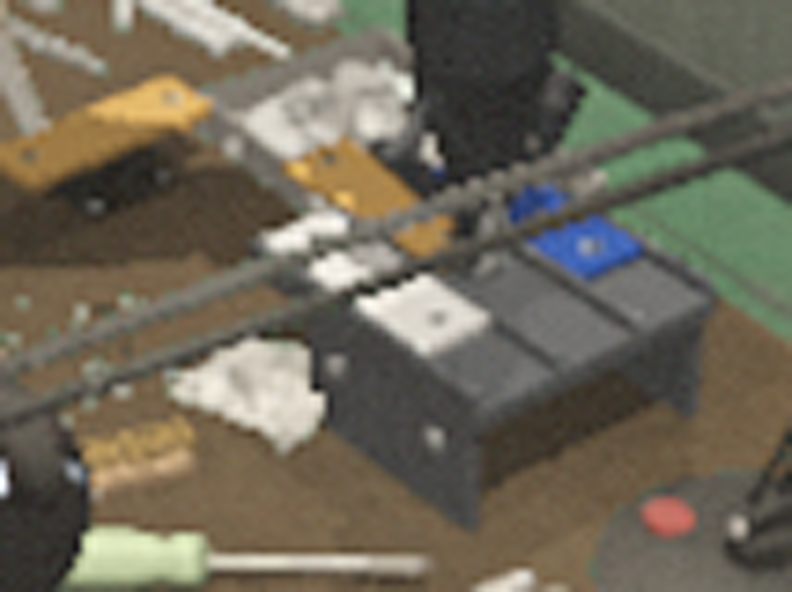

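Call:
jog_arm(
  deltas=[
    {"dx": 0.003, "dy": 0, "dz": 0, "ax": 0, "ay": 0, "az": 0, "claw": 0.0},
    {"dx": 0.006, "dy": 0, "dz": 0, "ax": 0, "ay": 0, "az": 0, "claw": 0.0},
    {"dx": 0.007, "dy": 0, "dz": 0, "ax": 0, "ay": 0, "az": 0, "claw": 0.0},
    {"dx": 0.007, "dy": 0, "dz": 0, "ax": 0, "ay": 0, "az": 0, "claw": 0.0},
    {"dx": -0.003, "dy": 0, "dz": 0, "ax": 0, "ay": 0, "az": 0, "claw": 0.0},
    {"dx": -0.006, "dy": 0, "dz": -0.03, "ax": 0, "ay": 0, "az": 0, "claw": 0.0},
    {"dx": -0.006, "dy": 0, "dz": -0.07, "ax": 0, "ay": 0, "az": 0, "claw": 0.0},
    {"dx": -0.006, "dy": 0, "dz": -0.1, "ax": 0, "ay": 0, "az": 0, "claw": 0.0},
  ],
)

```text
time_s: 6.18
tool_pos: [0.4914, -0.115, 0.1849]
orientation: [-2.165, -2.277, 0.0]
ft_force: [1.7, -0.1, 0.8]
width: -0.001
```

```bash
python3 - <<'E'
from h import *
im=bot.read_camera("scene"); cv2.imwrite("pics/s5.png",cv2.resize(im[140:220,180:287],None,fx=7.4,fy=7.4,interpolation=cv2.INTER_CUBIC))
go((.486,.015,.185),2.9)
E
```

```text
from [ 0.4957 -0.1165  0.1915] yaw 2.9 tilt [-0.0044  0.0104 -0.9999] F [ 1.  -0.1  4.3] w -0.001 t 6.2333
d [ 0.1318 -0.0031  0.0059] a [ 0.0104  0.0044 -0.0001] n 3.1657252680940102 0.09081151551888678
```

View pics/s5.png

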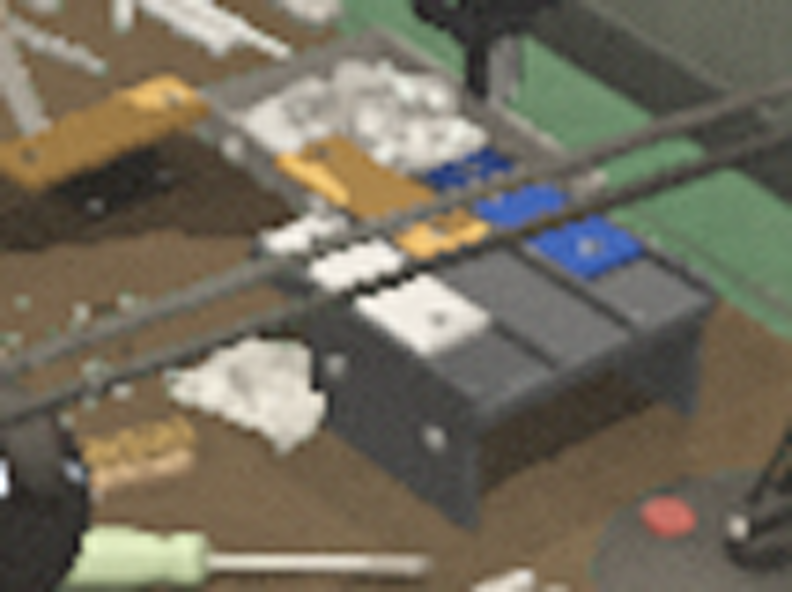

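Call:
jog_arm(
  deltas=[
    {"dx": 0.033, "dy": 0, "dz": 0, "ax": 0, "ay": 0, "az": 0, "claw": 0.065},
    {"dx": 0.066, "dy": 0, "dz": 0, "ax": 0, "ay": 0, "az": 0, "claw": 0.065},
    {"dx": 0.1, "dy": 0, "dz": 0, "ax": 0, "ay": 0, "az": 0, "claw": 0.065},
    {"dx": 0.131, "dy": 0, "dz": 0, "ax": 0, "ay": 0, "az": 0, "claw": 0.065},
    {"dx": 0.131, "dy": 0, "dz": 0.03, "ax": 0, "ay": 0, "az": 0, "claw": 0.065},
    {"dx": 0.131, "dy": 0, "dz": 0.05, "ax": 0, "ay": 0, "az": 0, "claw": 0.065},
    {"dx": 0.131, "dy": 0, "dz": 0.06, "ax": 0, "ay": 0, "az": 0, "claw": 0.065},
    {"dx": 0.131, "dy": 0, "dz": 0.06, "ax": 0, "ay": 0, "az": 0, "claw": 0.065},
  ],
)

```text
time_s: 6.9
tool_pos: [0.4824, 0.0165, 0.1206]
orientation: [-2.161, -2.274, 0.006]
ft_force: [-0.1, -0.2, -0.8]
width: 0.764
```

```bash
python3 - <<'E'
from h import *
im=bot.read_camera("scene"); cv2.imwrite("pics/s6.png",cv2.resize(im[120:220,160:293],None,fx=6,fy=6,interpolation=cv2.INTER_CUBIC))
im=bot.read_camera("top"); cv2.imwrite("pics/t6raw.png",im);cv2.imwrite("pics/t6.png",cv2.resize(im[150:270,120:280],None,fx=5,fy=5))
go((.4855,.016,.062),2.9)
E
```

```text
from [0.4849 0.016  0.1233] yaw 2.88 tilt [ 1.e-04 -5.e-04 -1.e+00] F [ 0.7 -0.9  0.4] w 0.76 t 7.0
d [-0.0001  0.0006  0.0613] a [-0.0005 -0.0001 -0.0004] n 1.4709511263852846 0.005416732511981046
```

View pics/s6.png

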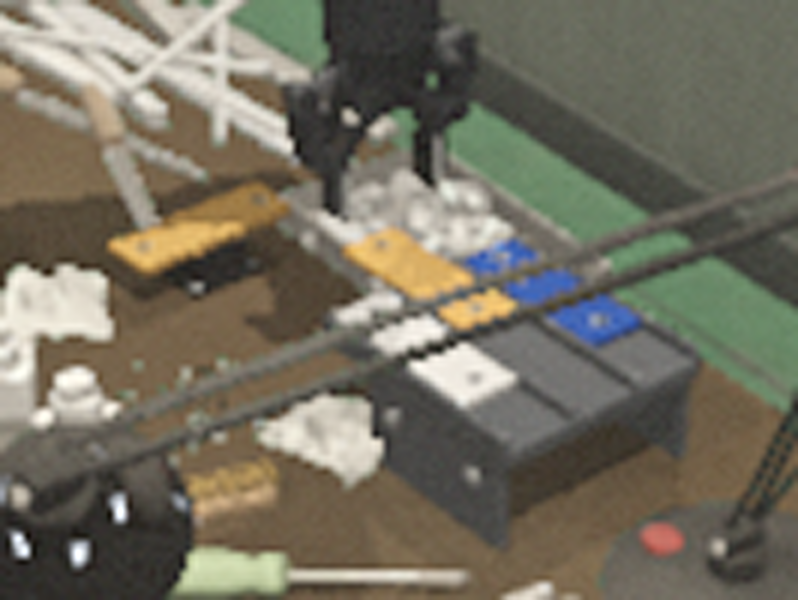

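View pics/t6.png

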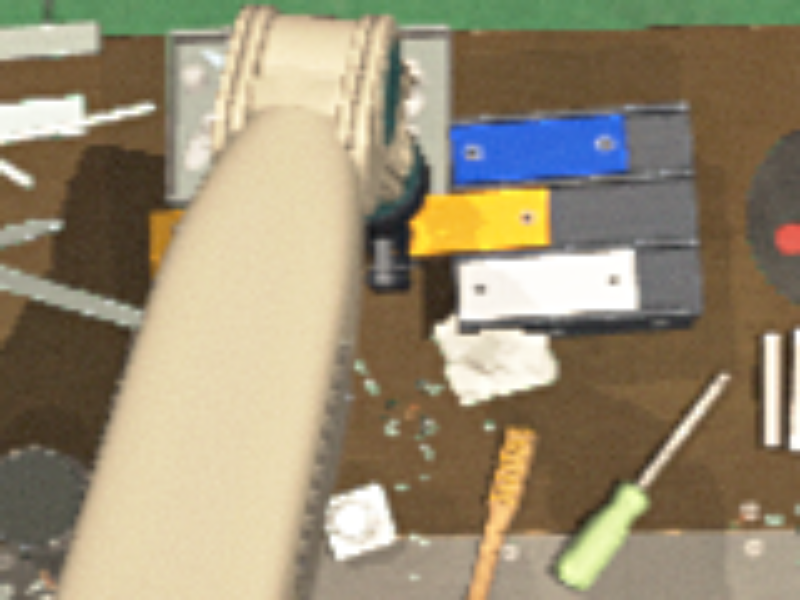

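```bash
python3 - <<'E'
from h import *
f=lambda a:(120+(a[0]-2)/5,150+(a[1]-2)/5)
print(back("top",[f((551,188)),f((550,245)),f((451,120)),f((459,320)),f((626,142)),f((638,275)),f((689,105)),f((701,310)),f((450,155)),f((458,285)) ],.088).round(4))
E
```

```text
[[ 0.5125 -0.0936  0.088 ]
 [ 0.4692 -0.0925  0.088 ]
 [ 0.5662 -0.0187  0.088 ]
 [ 0.4139 -0.0246  0.088 ]
 [ 0.5468 -0.1502  0.088 ]
 [ 0.4453 -0.1578  0.088 ]
 [ 0.5745 -0.1981  0.088 ]
 [ 0.4181 -0.2042  0.088 ]
 [ 0.5393 -0.0179  0.088 ]
 [ 0.4402 -0.0239  0.088 ]]
```

Call:
jog_arm(
  deltas=[
    {"dx": 0.001, "dy": 0, "dz": 0.02, "ax": 0, "ay": 0, "az": 0, "claw": 0.065},
    {"dx": 0.001, "dy": 0, "dz": 0.04, "ax": 0, "ay": 0, "az": 0, "claw": 0.065},
    {"dx": 0.001, "dy": 0, "dz": 0.055, "ax": 0, "ay": 0, "az": 0, "claw": 0.065},
    {"dx": 0.001, "dy": 0, "dz": 0.061, "ax": 0, "ay": 0, "az": 0, "claw": 0.065},
    {"dx": 0.001, "dy": 0, "dz": 0.061, "ax": 0, "ay": 0, "az": 0, "claw": 0.065},
    {"dx": 0.001, "dy": 0, "dz": 0.061, "ax": 0, "ay": 0, "az": 0, "claw": 0.065},
  ],
)

```text
time_s: 7.5
tool_pos: [0.4858, 0.0172, 0.0633]
orientation: [2.164, 2.276, 0.002]
ft_force: [-0.0, 0.9, 0.5]
width: 0.759
```

```bash
python3 - <<'E'
from h import *
im=bot.read_camera("scene"); cv2.imwrite("pics/s7.png",cv2.resize(im[120:220,160:293],None,fx=6,fy=6,interpolation=cv2.INTER_CUBIC))
go((.4855,.017,.062),2.9)
E
```

```text
from [0.4862 0.0172 0.0637] yaw 2.9 tilt [-3.0e-04  2.5e-03 -1.0e+00] F [ 0.2  0.4 -0.6] w 0.757 t 7.55
d [-0.0002 -0.0007  0.0017] a [ 0.0025  0.0003 -0.0001] n 0.043605883806820414 0.01992831055444192
```

View pics/s7.png

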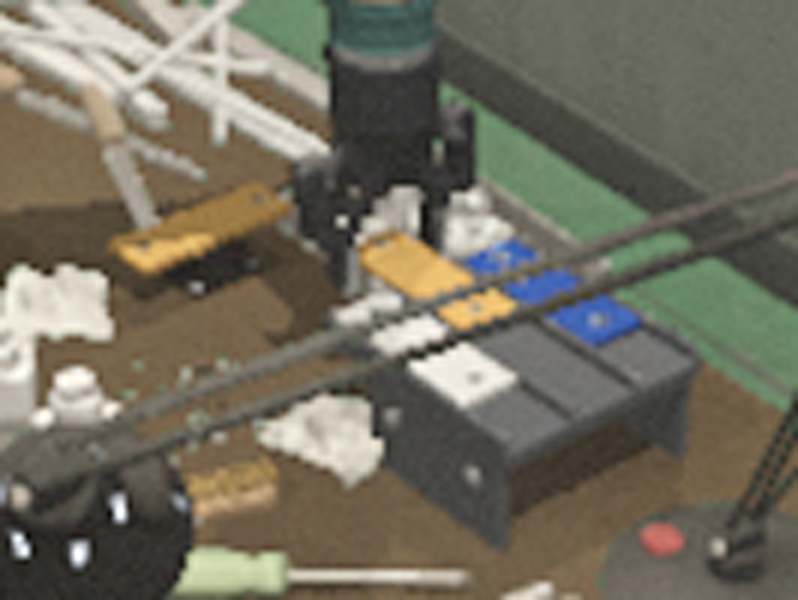

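Well straddled. Close.

Call:
jog_arm(
  deltas=[
    {"dx": 0, "dy": 0, "dz": 0.001, "ax": 0, "ay": 0, "az": 0, "claw": 0.03},
    {"dx": 0, "dy": 0, "dz": 0.001, "ax": 0, "ay": 0, "az": 0, "claw": 0.03},
    {"dx": 0, "dy": 0, "dz": 0.001, "ax": 0, "ay": 0, "az": 0, "claw": 0.03},
    {"dx": 0, "dy": 0, "dz": 0.001, "ax": 0, "ay": 0, "az": 0, "claw": 0.03},
    {"dx": 0, "dy": 0, "dz": 0.001, "ax": 0, "ay": 0, "az": 0, "claw": 0.03},
    {"dx": 0, "dy": 0, "dz": 0.001, "ax": 0, "ay": 0, "az": 0, "claw": 0.03},
  ],
  grip_force=80,
)

```text
time_s: 8.05
tool_pos: [0.4859, 0.0174, 0.0623]
orientation: [2.163, 2.276, 0.002]
ft_force: [-0.3, 0.2, 6.0]
width: 0.496
```

```bash
python3 - <<'E'
from h import *
go((.4855,.017,.062),2.9)
E
```

```text
from [0.4859 0.0174 0.0623] yaw 2.93 tilt [-6.0e-04  2.3e-03 -1.0e+00] F [-0.3  0.2  6. ] w 0.496 t 8.05
d [-0.0004 -0.0004  0.0003] a [0.0023 0.0006 0.0005] n 0.015517926535149641 0.019140613124774834
```

Call:
jog_arm(
  deltas=[
    {"dx": 0, "dy": 0, "dz": -0.005, "ax": 0, "ay": 0, "az": 0, "claw": 0.03},
    {"dx": 0, "dy": 0, "dz": -0.015, "ax": 0, "ay": 0, "az": 0, "claw": 0.03},
    {"dx": 0, "dy": 0, "dz": -0.03, "ax": 0, "ay": 0, "az": 0, "claw": 0.03},
    {"dx": 0, "dy": 0, "dz": -0.05, "ax": 0, "ay": 0, "az": 0, "claw": 0.03},
    {"dx": 0, "dy": 0, "dz": -0.065, "ax": 0, "ay": 0, "az": 0, "claw": 0.03},
    {"dx": 0, "dy": 0, "dz": -0.07, "ax": 0, "ay": 0, "az": 0, "claw": 0.03},
    {"dx": 0, "dy": 0, "dz": -0.07, "ax": 0, "ay": 0, "az": 0, "claw": 0.03},
    {"dx": 0, "dy": 0, "dz": -0.07, "ax": 0, "ay": 0, "az": 0, "claw": 0.03},
  ],
)

```text
time_s: 8.72
tool_pos: [0.4842, 0.0176, 0.1311]
orientation: [-2.164, -2.277, 0.001]
ft_force: [-0.8, 0.7, -0.8]
width: 0.492
```

```bash
python3 - <<'E'
from h import *
im=bot.read_camera("scene"); cv2.imwrite("pics/s8.png",cv2.resize(im[100:220,140:300],None,fx=5,fy=5,interpolation=cv2.INTER_CUBIC))
im=bot.read_camera("top"); cv2.imwrite("pics/t8raw.png",im);cv2.imwrite("pics/t8.png",cv2.resize(im[150:270,120:280],None,fx=5,fy=5))
go((.4855,.017,.062),2.9)
E
```

```text
from [0.4835 0.0177 0.1301] yaw 2.92 tilt [ 4.0e-04 -2.6e-03 -1.0e+00] F [-0.5  0.6 -1.6] w 0.495 t 8.8167
d [-0.0008  0.0021  0.0681] a [-0.0026 -0.0004  0.0003] n 1.6347178977083563 0.020883489751081716
```

View pics/s8.png

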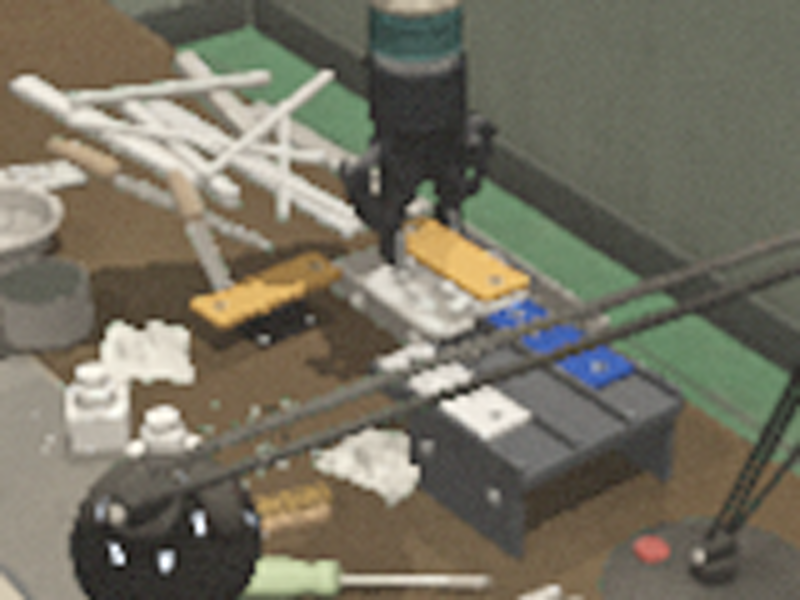

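View pics/t8.png

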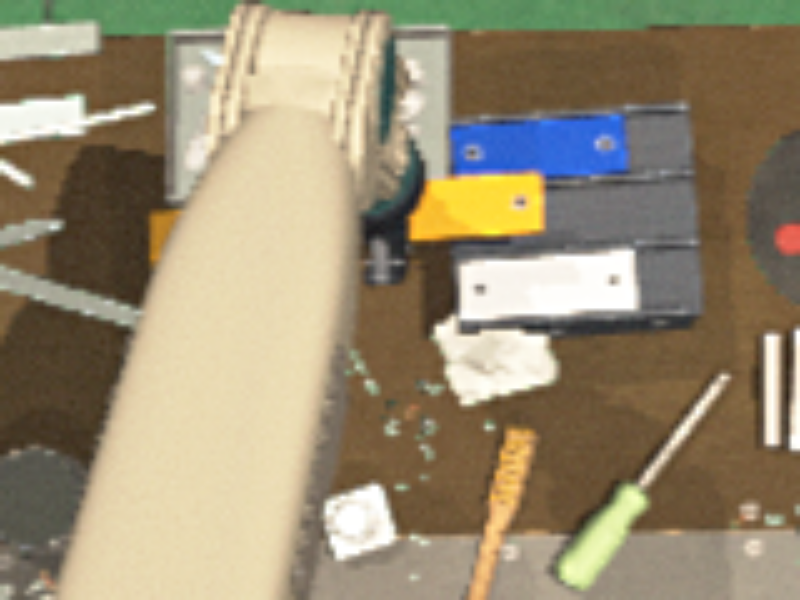

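```bash
python3 - <<'E'
from h import *
f=lambda a:(120+(a[0]-2)/5,150+(a[1]-2)/5)
z=.088+.068
print("gold rear",back("top",[f((545,174)),f((545,232))],z).round(4), "edge dir",back("top",[f((430,181)),f((540,174)),f((430,240)),f((540,233))],z).round(4))
img=cv2.imread("pics/top0.png"); sub=img[170:250,130:185]; big=cv2.resize(sub,None,fx=8,fy=8,interpolation=cv2.INTER_CUBIC); cv2.imwrite("pics/st.png",big)
big=cv2.resize(sub,None,fx=8,fy=8,interpolation=cv2.INTER_LINEAR)
hsv=cv2.cvtColor(big,cv2.COLOR_BGR2HSV)
for slo in (120,150,170,190):
    m=cv2.inRange(hsv,(14,slo,110),(35,255,255)); k,l,s,ce=cv2.connectedComponentsWithStats(m); i=1+np.argmax(s[1:,4])
    cs,_=cv2.findContours((l==i).astype(np.uint8),cv2.RETR_EXTERNAL,cv2.CHAIN_APPROX_NONE); c=max(cs,key=cv2.contourArea)
    fm=np.zeros(m.shape,np.uint8); cv2.drawContours(fm,[c],-1,1,-1)
    p=(np.argwhere(fm)[:,::-1]-3.5)/8+[130,170]
    w=back("top",p,.038)[:,:2]; C=w.mean(0); e,v=np.linalg.eigh(np.cov((w-C).T)); d=v[:,1]*np.sign(v[0,1])
    r=cv2.minAreaRect((w*1000).astype(np.float32))
    print(slo,C.round(4),np.degrees(np.arctan2(d[1],d[0])).round(2),np.sqrt(12*e).round(4),r)
E
```

```text
gold rear [[ 0.5088 -0.0934  0.156 ]
 [ 0.4663 -0.0931  0.156 ]] edge dir [[ 0.5052 -0.0105  0.156 ]
 [ 0.5089 -0.0897  0.156 ]
 [ 0.462  -0.0105  0.156 ]
 [ 0.4656 -0.0895  0.156 ]]
120 [0.4761 0.2027] 43.47 [0.1259 0.2226] ((476.5154724121094, 196.47789001464844), (267.64739990234375, 170.24575805664062), 50.50740051269531)
150 [0.4449 0.191 ] 4.96 [0.0501 0.1342] ((446.0744934082031, 190.9083251953125), (136.62307739257812, 52.823097229003906), 4.429651260375977)
170 [0.4448 0.1911] 5.0 [0.049 0.132] ((446.04852294921875, 190.7329864501953), (134.34664916992188, 51.4796028137207), 4.196335792541504)
190 [0.4422 0.1907] 4.85 [0.0475 0.1252] ((445.8805847167969, 190.67713928222656), (131.78768920898438, 49.10978698730469), 4.296396255493164)
```

View pics/st.png

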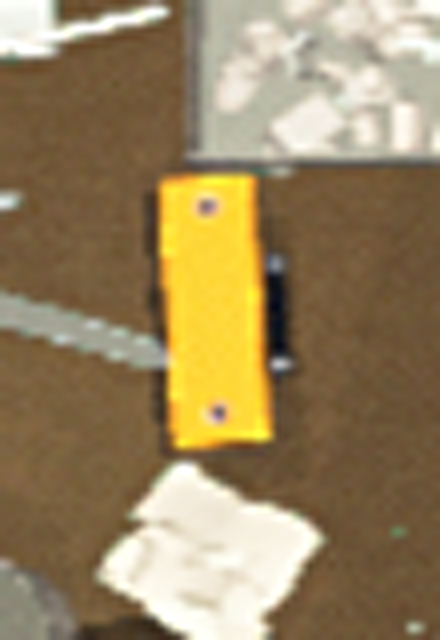

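```bash
python3 - <<'E'
from h import *
g=lambda a:(130+(a[0]-3.5)/8,170+(a[1]-3.5)/8)
p=back("top",[g((206.5,205.5)),g((218,411.5))],.038);print(p.round(4),p.mean(0).round(4),np.degrees(np.arctan2(*(p[0]-p[1])[[1,0]])))
q=back("top",[g((159,180)),g((258,176)),g((271,439)),g((173,447))],.038);print(q.round(4),q.mean(0))
for n in ("top",):
  bot.read_camera(n)
  print([(d["location"].round(4),d["score"]) for d in bot.mark_of(n,"stack_plate")])
bot.read_camera("scene");print([(d["location"].round(4),d["score"]) for d in bot.mark_of("scene","stack_plate")])
im=bot.read_camera("scene");cv2.imwrite("pics/ss.png",cv2.resize(im[140:180,165:220],None,fx=14,fy=14,interpolation=cv2.INTER_CUBIC))
E
```

```text
[[0.4967 0.1955 0.038 ]
 [0.3968 0.1879 0.038 ]] [0.4467 0.1917 0.038 ] 4.340954440027364
[[0.5096 0.2186 0.038 ]
 [0.5106 0.171  0.038 ]
 [0.3832 0.1625 0.038 ]
 [0.3802 0.2089 0.038 ]] [0.44590794 0.1902708  0.038     ]Traceback (most recent call last):
  File "<stdin>", line 7, in <module>
AttributeError: 'list' object has no attribute 'round'. Did you mean: 'count'?
```

```bash
python3 - <<'E'
from h import *
go((.444,.2375,.13),4.5)
E
```

```text
from [0.4836 0.0177 0.1301] yaw 2.92 tilt [ 4.0e-04 -2.6e-03 -1.0e+00] F [ 0.4 -1.1 -1. ] w 0.497 t 8.9167
d [ 2.216e-01 -2.830e-02  2.000e-04] a [-0.0026 -0.0004 -0.0276] n 5.356732843808612 0.2218806352045731
```

Call:
jog_arm(
  deltas=[
    {"dx": 0.02, "dy": -0.0025, "dz": 0, "ax": 0, "ay": 0, "az": -0.004, "claw": 0.03},
    {"dx": 0.05, "dy": -0.006, "dz": 0, "ax": 0, "ay": 0, "az": -0.008, "claw": 0.03},
    {"dx": 0.085, "dy": -0.011, "dz": 0, "ax": 0, "ay": 0, "az": -0.012, "claw": 0.03},
    {"dx": 0.12, "dy": -0.0155, "dz": 0, "ax": 0, "ay": 0, "az": -0.016, "claw": 0.03},
    {"dx": 0.155, "dy": -0.02, "dz": 0, "ax": 0, "ay": 0, "az": -0.02, "claw": 0.03},
    {"dx": 0.185, "dy": -0.0237, "dz": 0, "ax": 0, "ay": 0, "az": -0.024, "claw": 0.03},
    {"dx": 0.208, "dy": -0.0265, "dz": 0, "ax": 0, "ay": 0, "az": -0.0276, "claw": 0.03},
    {"dx": 0.2216, "dy": -0.0283, "dz": 0, "ax": 0, "ay": 0, "az": -0.0276, "claw": 0.03},
  ],
)

```text
time_s: 9.58
tool_pos: [0.444, 0.2397, 0.1305]
orientation: [-2.129, -2.309, 0.001]
ft_force: [0.7, 0.0, -1.2]
width: 0.497
```

Call:
jog_arm(
  deltas=[
    {"dx": 0, "dy": 0, "dz": 0.015, "ax": 0, "ay": 0, "az": 0, "claw": 0.03},
    {"dx": 0, "dy": 0, "dz": 0.035, "ax": 0, "ay": 0, "az": 0, "claw": 0.03},
    {"dx": 0, "dy": 0, "dz": 0.055, "ax": 0, "ay": 0, "az": 0, "claw": 0.03},
    {"dx": 0, "dy": 0, "dz": 0.07, "ax": 0, "ay": 0, "az": 0, "claw": 0.03},
    {"dx": 0, "dy": 0, "dz": 0.078, "ax": 0, "ay": 0, "az": 0, "claw": 0.03},
    {"dx": 0, "dy": 0, "dz": 0.08, "ax": 0, "ay": 0, "az": 0, "claw": 0.03},
    {"dx": 0, "dy": 0, "dz": 0.08, "ax": 0, "ay": 0, "az": 0, "claw": 0.03},
    {"dx": 0, "dy": 0, "dz": 0.08, "ax": 0, "ay": 0, "az": 0, "claw": 0.03},
  ],
)

```text
time_s: 10.25
tool_pos: [0.4458, 0.2376, 0.0518]
orientation: [2.132, 2.307, 0.001]
ft_force: [0.3, 0.4, -0.8]
width: 0.494
```

```bash
python3 - <<'E'
from h import *
im=bot.read_camera("scene"); cv2.imwrite("pics/s9.png",cv2.resize(im[110:200,130:250],None,fx=6.5,fy=6.5,interpolation=cv2.INTER_CUBIC))
im=bot.read_camera("top"); cv2.imwrite("pics/t9raw.png",im);cv2.imwrite("pics/t9.png",cv2.resize(im[150:270,90:250],None,fx=5,fy=5,interpolation=cv2.INTER_CUBIC))
go((.444,.2375,.0205),4.5)
E
```

```text
from [0.4463 0.2378 0.0524] yaw 4.5 tilt [ 6.0e-04  2.1e-03 -1.0e+00] F [ 0.5 -0.9 -1.1] w 0.498 t 10.35
d [-0.0001 -0.0023  0.0319] a [ 0.0021 -0.0006 -0.0001] n 0.7663455903818291 0.017622170431971878
```

View pics/s9.png

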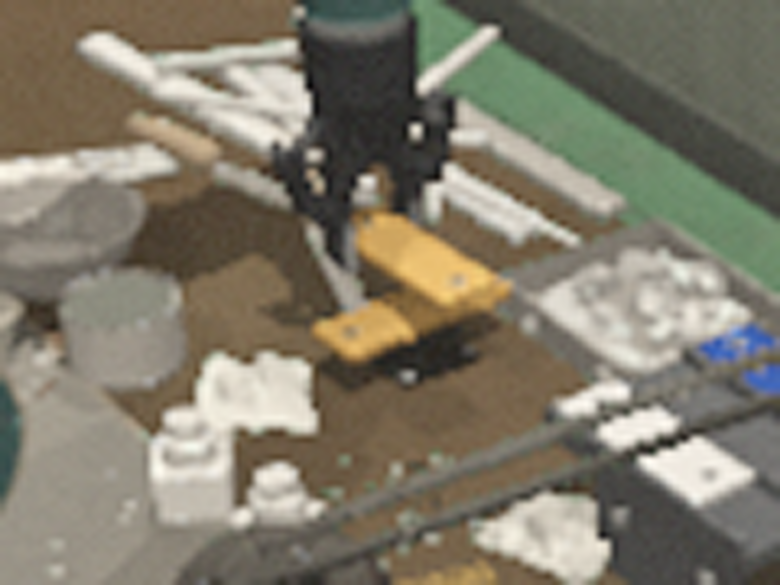

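View pics/t9.png

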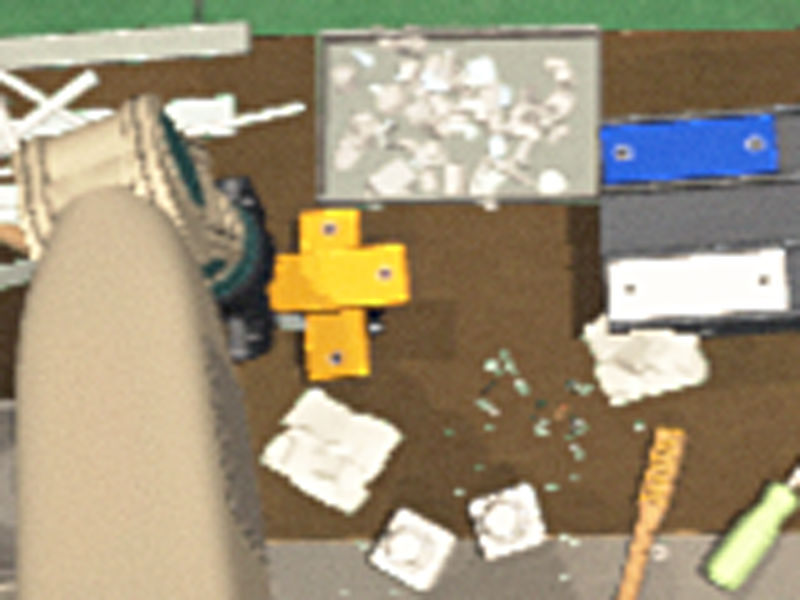

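```bash
python3 - <<'E'
from h import *
im=cv2.imread("pics/t9raw.png")
big=cv2.resize(im[185:230,140:180],None,fx=13,fy=13,interpolation=cv2.INTER_CUBIC); cv2.imwrite("pics/t9b.png",big)
gray=im.min(2)*0+im[:,:,2].astype(float)
def hole(u,v,r=2):
    P=im[v-r:v+r+1,u-r:u+r+1,2].astype(float); w=np.clip(np.median(P)-15-P,0,None) ; yy,xx=np.mgrid[v-r:v+r+1,u-r:u+r+1]; return (xx*w).sum()/w.sum(),(yy*w).sum()/w.sum()
h=[hole(156,196),hole(157,221),hole(167,204)]; print(h)
s=back("top",h[:2],.038); g=back("top",[h[2]],.0785)[0]
print(s.round(4),"stack c",s.mean(0).round(4),np.linalg.norm(s[0]-s[1]),np.degrees(np.arctan2(*(s[0]-s[1])[[1,0]])))
print("gold hole",g.round(4),"gold c",(g[:2]+.05*np.array([-np.sin(np.radians(4.5)),np.cos(np.radians(4.5))])).round(4))
E
```

```text
[(np.float64(155.43445692883896), np.float64(195.3932584269663)), (np.float64(156.79946524064172), np.float64(221.13101604278074)), (np.float64(166.53225806451613), np.float64(204.2311827956989))]
[[0.4961 0.1953 0.038 ]
 [0.3963 0.188  0.038 ]] stack c [0.4462 0.1916 0.038 ] 0.10002740040967867 4.183996955044687
gold hole [0.4539 0.1442 0.0785] gold c [0.4499 0.194 ]
```

View pics/t9b.png

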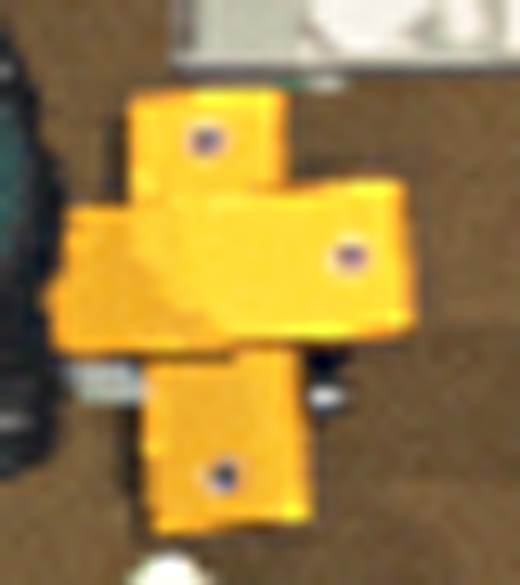

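```bash
python3 - <<'E'
from h import *
go((.4425,.2356,.0235),4.4)
E
```

```text
from [0.4463 0.2378 0.0524] yaw 4.5 tilt [ 6.0e-04  2.1e-03 -1.0e+00] F [ 0.5 -0.9 -1.1] w 0.498 t 10.35
d [-0.0019 -0.004   0.0289] a [ 0.0021 -0.0006  0.0017] n 0.700263631919571 0.022156355792276605
```

Call:
jog_arm(
  deltas=[
    {"dx": -0.001, "dy": -0.002, "dz": 0.01, "ax": 0, "ay": 0, "az": 0.002, "claw": 0.03},
    {"dx": -0.002, "dy": -0.0036, "dz": 0.018, "ax": 0, "ay": 0, "az": 0.002, "claw": 0.03},
    {"dx": -0.002, "dy": -0.0036, "dz": 0.025, "ax": 0, "ay": 0, "az": 0.002, "claw": 0.03},
    {"dx": -0.002, "dy": -0.0036, "dz": 0.028, "ax": 0, "ay": 0, "az": 0.002, "claw": 0.03},
    {"dx": -0.002, "dy": -0.0036, "dz": 0.028, "ax": 0, "ay": 0, "az": 0.002, "claw": 0.03},
    {"dx": -0.002, "dy": -0.0036, "dz": 0.028, "ax": 0, "ay": 0, "az": 0.002, "claw": 0.03},
    {"dx": -0.002, "dy": -0.0036, "dz": 0.028, "ax": 0, "ay": 0, "az": 0.002, "claw": 0.03},
    {"dx": -0.002, "dy": -0.0036, "dz": 0.028, "ax": 0, "ay": 0, "az": 0.002, "claw": 0.03},
  ],
)

```text
time_s: 11.02
tool_pos: [0.4422, 0.2353, 0.0236]
orientation: [2.135, 2.305, 0.001]
ft_force: [0.1, 0.9, -0.3]
width: 0.499
```

```bash
python3 - <<'E'
from h import *
im=bot.read_camera("scene"); cv2.imwrite("pics/s10.png",cv2.resize(im[130:190,160:240],None,fx=10,fy=10,interpolation=cv2.INTER_CUBIC))
im=bot.read_camera("top"); cv2.imwrite("pics/t10raw.png",im)
big=cv2.resize(im[185:230,140:180],None,fx=13,fy=13,interpolation=cv2.INTER_CUBIC); cv2.imwrite("pics/t10b.png",big)
go((.4425,.2356,.0205),4.4)
E
```

```text
from [0.4422 0.2353 0.0237] yaw 4.39 tilt [ 3.e-04  8.e-04 -1.e+00] F [-0.4  0.  -0.8] w 0.499 t 11.1167
d [0.0002 0.0003 0.0032] a [ 0.0008 -0.0003 -0.0002] n 0.07705314973385705 0.007212475321437202
```

View pics/s10.png

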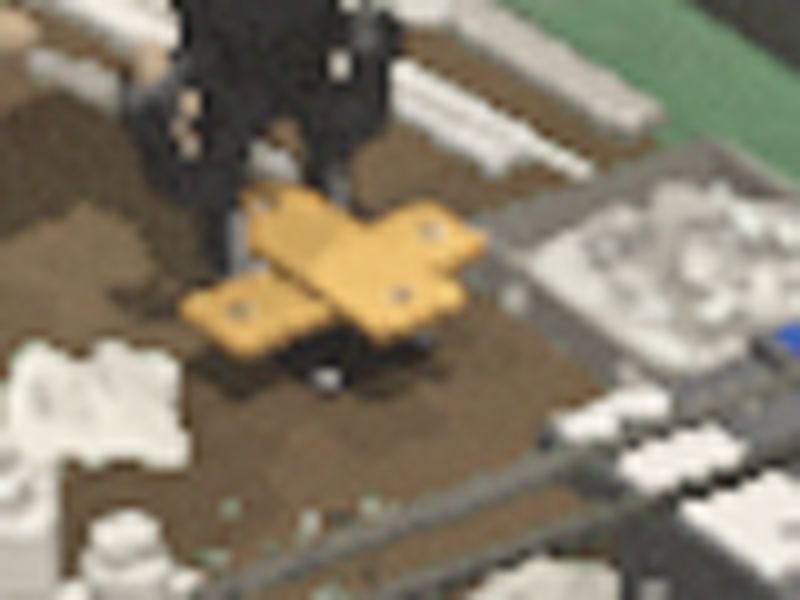

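View pics/t10b.png

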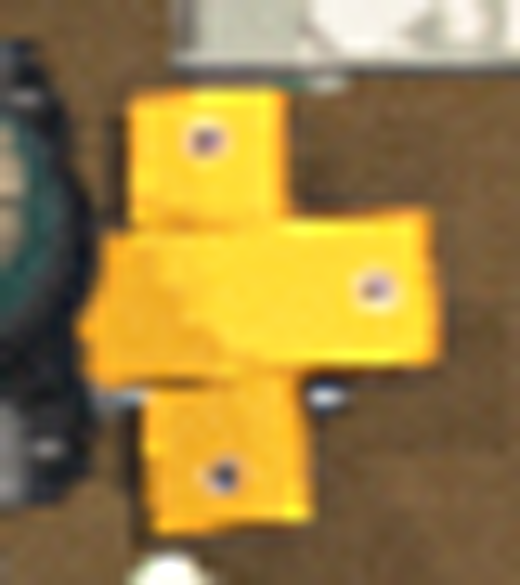

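```bash
python3 - <<'E'
from h import *
g=lambda a:(140+(a[0]-6)/13,185+(a[1]-6)/13)
f=lambda a:(160+(a[0]-4.5)/10,130+(a[1]-4.5)/10)
zg=.0375+.0095
s=back("top",[g((206,139)),g((223.5,475))],.038); h=back("top",[g((376,289))],.0485)[0]
u=np.array([-np.sin(np.radians(4.4)),np.cos(np.radians(4.4))])
print("top stack",s.mean(0).round(4),np.linalg.norm(s[0]-s[1]),"gold",(h[:2]+.05*u).round(4))
s=back("scene",[f((433,231)),f((239,310))],.038); h=back("scene",[f((402,295)),f((263,203))],.0485)
print("scene stack",s.mean(0).round(4),np.linalg.norm(s[0]-s[1]),"gold",(h[0,:2]+.05*u).round(4),h.mean(0).round(4),np.linalg.norm(h[0]-h[1]))
E
```

```text
top stack [0.4466 0.1919 0.038 ] 0.10044878528409866 gold [0.4453 0.1924]
scene stack [0.4462 0.1931 0.038 ] 0.10102789464460508 gold [0.4445 0.1943] [0.4447 0.1945 0.0485] 0.10036573861673033
```

Call:
jog_arm(
  deltas=[
    {"dx": -0.0008, "dy": 0.0014, "dz": 0, "ax": 0, "ay": 0, "az": 0, "claw": 0.03},
    {"dx": -0.0008, "dy": 0.0014, "dz": 0.001, "ax": 0, "ay": 0, "az": 0, "claw": 0.03},
    {"dx": -0.0008, "dy": 0.0014, "dz": 0.002, "ax": 0, "ay": 0, "az": 0, "claw": 0.03},
    {"dx": -0.0008, "dy": 0.0014, "dz": 0.0027, "ax": 0, "ay": 0, "az": 0, "claw": 0.03},
    {"dx": -0.0008, "dy": 0.0014, "dz": 0.0027, "ax": 0, "ay": 0, "az": 0, "claw": 0.03},
    {"dx": -0.0008, "dy": 0.0014, "dz": 0.0027, "ax": 0, "ay": 0, "az": 0, "claw": 0.03},
  ],
)

```text
time_s: 11.62
tool_pos: [0.4435, 0.2345, 0.0209]
orientation: [2.135, 2.305, 0.001]
ft_force: [-0.3, 0.5, 2.7]
width: 0.496
```

```bash
python3 - <<'E'
from h import *
go((.4425,.2356,.0205),4.4)
E
```

```text
from [0.4435 0.2345 0.0209] yaw 4.39 tilt [-0.e+00  5.e-04 -1.e+00] F [-0.3  0.5  2.7] w 0.496 t 11.6167
d [ 0.0011 -0.0009  0.0004] a [ 0.0005  0.     -0.0002] n 0.0360386898085689 0.004199326592208154
```

Call:
jog_arm(
  deltas=[
    {"dx": 0, "dy": 0, "dz": 0, "ax": 0, "ay": 0, "az": 0, "claw": 0.03},
    {"dx": 0, "dy": 0, "dz": 0, "ax": 0, "ay": 0, "az": 0, "claw": 0.045},
    {"dx": 0, "dy": 0, "dz": 0, "ax": 0, "ay": 0, "az": 0, "claw": 0.05},
    {"dx": 0, "dy": 0, "dz": 0, "ax": 0, "ay": 0, "az": 0, "claw": 0.06},
    {"dx": 0, "dy": 0, "dz": 0, "ax": 0, "ay": 0, "az": 0, "claw": 0.068},
    {"dx": 0, "dy": 0, "dz": 0, "ax": 0, "ay": 0, "az": 0, "claw": 0.068},
    {"dx": 0, "dy": 0, "dz": 0, "ax": 0, "ay": 0, "az": 0, "claw": 0.068},
  ],
  grip_force=20,
)

```text
time_s: 12.2
tool_pos: [0.4432, 0.2345, 0.0205]
orientation: [-2.135, -2.305, 0.0]
ft_force: [-0.7, 0.3, 0.1]
width: 0.795
```

```bash
cat >> h.py <<'E'
def look(k):
    im=bot.read_camera("scene"); cv2.imwrite(f"pics/s{k}.png",cv2.resize(im[130:190,160:240],None,fx=10,fy=10,interpolation=cv2.INTER_CUBIC))
    im=bot.read_camera("top"); cv2.imwrite(f"pics/t{k}raw.png",im)
    cv2.imwrite(f"pics/t{k}.png",cv2.resize(im[185:230,140:180],None,fx=13,fy=13,interpolation=cv2.INTER_CUBIC))
E
python3 - <<'E'
from h import *
look(11)
go((.4425,.2356,.0205),4.4)
E
```

```text
from [0.4432 0.2345 0.0206] yaw 4.39 tilt [ 0.e+00 -1.e-04 -1.e+00] F [-1.   1.2 -0.2] w 0.8 t 12.3
d [ 0.0012 -0.0006  0.0001] a [-0.0001 -0.     -0.0002] n 0.03176323304180862 0.0015733346783910556
```

View pics/s11.png

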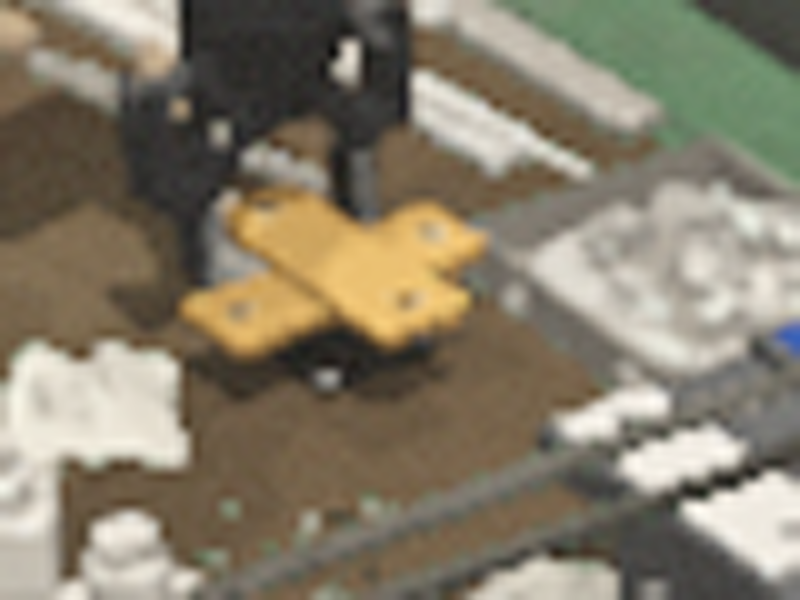

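View pics/t11.png

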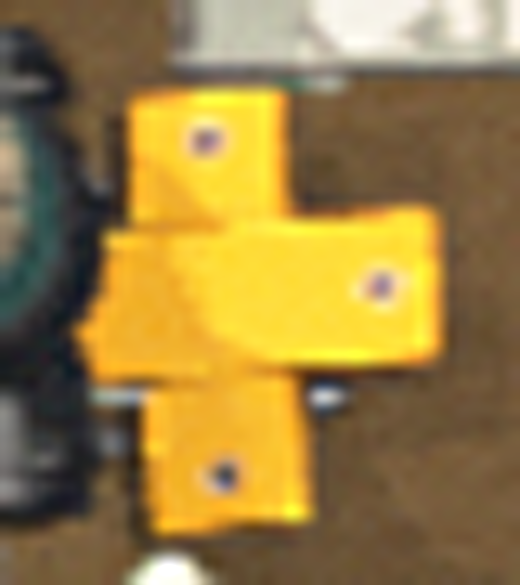

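Call:
jog_arm(
  deltas=[
    {"dx": 0, "dy": 0, "dz": -0.008, "ax": 0, "ay": 0, "az": 0, "claw": 0.068},
    {"dx": 0, "dy": 0, "dz": -0.02, "ax": 0, "ay": 0, "az": 0, "claw": 0.068},
    {"dx": 0, "dy": 0, "dz": -0.04, "ax": 0, "ay": 0, "az": 0, "claw": 0.068},
    {"dx": 0, "dy": 0, "dz": -0.07, "ax": 0, "ay": 0, "az": 0, "claw": 0.068},
    {"dx": 0.03, "dy": 0, "dz": -0.1, "ax": 0, "ay": 0, "az": 0, "claw": 0.068},
    {"dx": 0.06, "dy": 0, "dz": -0.12, "ax": 0, "ay": 0, "az": 0, "claw": 0.068},
    {"dx": 0.09, "dy": 0, "dz": -0.14, "ax": 0, "ay": 0, "az": 0, "claw": 0.068},
    {"dx": 0.1, "dy": 0, "dz": -0.15, "ax": 0, "ay": 0, "az": 0, "claw": 0.068},
  ],
)

```text
time_s: 12.97
tool_pos: [0.4372, 0.3383, 0.1748]
orientation: [2.132, 2.307, 0.012]
ft_force: [1.2, -0.1, 0.4]
width: 0.796
```

```bash
python3 - <<'E'
from h import *
look(12)
go((.4425,.2356,.0205),4.4)
E
```

```text
from [0.4371 0.3366 0.1736] yaw 4.55 tilt [ 0.0024  0.0053 -1.    ] F [ 0.9  0.2 -1.2] w 0.798 t 13.0667
d [-0.1015 -0.0035  0.1528] a [ 0.0053 -0.0024  0.0026] n 4.399624904235522 0.051228287929840625
```

View pics/s12.png

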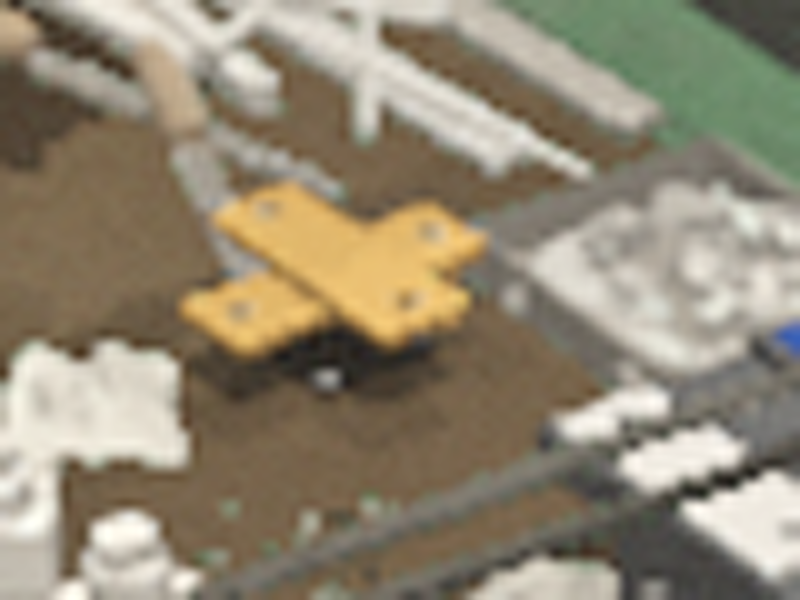

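View pics/t12.png

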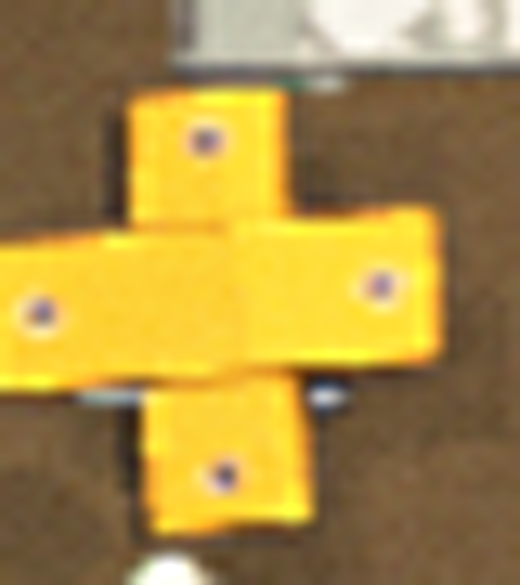

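```bash
python3 - <<'E'
from h import *
g=lambda a:(140+(a[0]-6)/13,185+(a[1]-6)/13)
f=lambda a:(160+(a[0]-4.5)/10,130+(a[1]-4.5)/10)
for n,c,S,G in (("top",g,[(206,139),(223.5,475)],[(380,286),(41,313)]),("scene",f,[(433,231),(239,310)],[(408,299),(268,208)])):
    s=back(n,[c(a) for a in S],.038); h=back(n,[c(a) for a in G],.046)
    an=lambda p:np.degrees(np.arctan2(*(p[0]-p[1])[[1,0]]))
    print(n,s.mean(0).round(4),an(s),"gold",h.mean(0).round(4),an(h),np.linalg.norm(h[0]-h[1]),"diff",(h-s).mean(0)[:2].round(4),"ang",an(s)-an(h))
im=bot.read_camera("top"); cv2.imwrite("pics/t13.png",cv2.resize(im[130:330,60:340],None,fx=2.8,fy=2.8))
E
```

```text
top [0.4466 0.1919 0.038 ] 4.1317093141134995 gold [0.4473 0.1914 0.046 ] -86.43649670655455 0.09932583296082527 diff [ 0.0007 -0.0005] ang 90.56820602066804
scene [0.4462 0.1931 0.038 ] 4.3494991825353635 gold [0.4467 0.1936 0.046 ] -85.35463168411204 0.09992099235912179 diff [0.0005 0.0005] ang 89.7041308666474
```

View pics/t13.png

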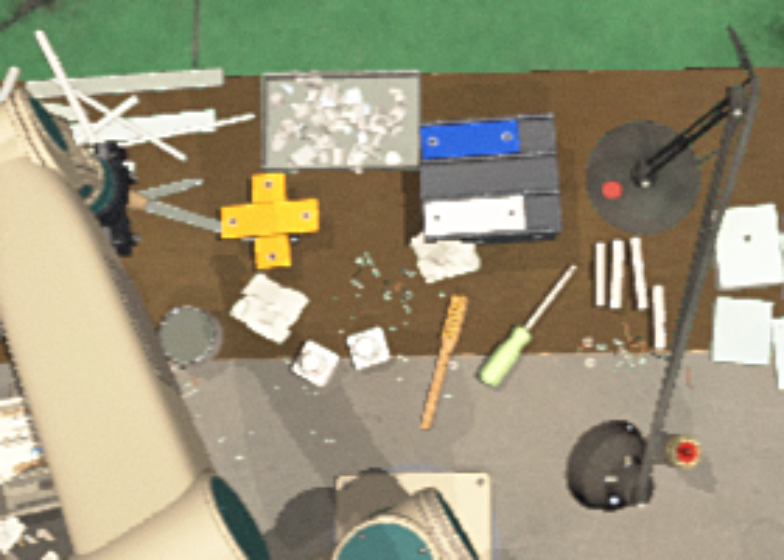

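```bash
python3 - <<'E'
from h import *
s=bot.observe();print(s["time_s"],abs(s["joint_velocities"]).max(),s["ft_force"]); print(bot.job_done())
E
```

```text
13.1167 0.062300046420296455 [-1.25141154 -0.69628838 -0.42347448]
the job is handed in; nothing more can be done
None
```

I pushed the brass plate about 50 mm out of the middle lane with shut fingertips and gripped it by its protruding end. I then laid it flat across the stand's plate, released it and backed off, handing in at 13.1 s.

- **Position and angle:** After release, both cameras put its centre within about 1 mm of the stack plate's centre. The crossing angle came out at 89.7° from one camera and 90.6° from the other, which is within the measuring error of square.
- **Everything else:** The last pictures show the blue and silver plates still in their lanes. I did not go near the pink plate, though it was outside the last picture. The gripper hung clear at about 17 cm height, with no contact force beyond sensor noise.
- **Disagreements:** Before the final lowering, the cameras and the arm's own position differed by up to 2 mm. I corrected this using the plates' hole positions. One check never ran: a script error stopped the last network check of the stack plate's position, so I relied on the holes there too.

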